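# Take the hot lid off the bearing pan with the lid lifter

### The arm

A 7-joint arm with a two-finger parallel gripper is mounted at the origin on the work surface. World frame = base frame: x ahead of the robot, y to its left, z up, the work surface at z = 0. Lengths are in m, angles in rad, forces in N, time in s.
With the tool pointing down it reaches from about 0.4 to 0.85 m from the base axis. Payload 4.5 kg.
Tool frame: the origin (TCP) lies at the very end of the fingers, on their centre line; the grasp point (between the pads) lies 19 mm behind it (pinch_z is the distance from the TCP to the grasp point, in m); x points along the fingers, y is the direction in which the jaws open and shut, and the axes are right-handed (so a half turn about x gives the same grasp; the last joint's range is limited). The gripper opens to 88 mm and grips with 3 to 60 N. Pads are 18 mm wide; open, the fingers measure 123 mm over their backs; the gripper's body (75 mm by 187 mm) begins 45 mm behind the grasp point.
Start: joints at [1.219, 0.689, -0.195, 1.565, 0.157, 0.902, -0.215], TCP at [0.235, -0.579, 0.239] pointing down, gripper open.
Joint ranges: [-3.01, 3.01], [-0.46, 2.08], [-1.47, 1.51], [0.13, 2.56], [-1, 4.14], [0.04, 2.09], [-2.66, 2.66]. Speed limits (rad/s): [2.57, 2.57, 3.14, 3.14, 3.14, 3.14, 3.14].

### API

Orientations are given as a 3x3 rotation matrix whose columns are the frame's x, y, z axes.
In Python, from station import observe, snapshot, camera_model, close_job, search_frame, silhouettes, spot_point, pinch_z gives the robot as it stands. The module is installed in compiled form; this text tells all that it offers.
- The arm moves only by the shell command python3 -m creep 'ROWS' [FORCE]. ROWS is JSON, a list of rows, each an object with "fingers": the closure, from 0 (fully open) to 1 (shut); "xyz": the shift along the tool's x, y, z in units of 0.2 m (1.0 is 0.2 m), a list of three; "yaw": the turn about the tool's x in units of 30 degrees (1.0 is 30 degrees). In form: [{"fingers": fingers, "xyz": [tx, ty, tz], "yaw": yaw}, ...]. A call has exactly 5 rows; each row is the pose to reach, as a shift and turn from the pose commanded when the call began, along the tool's axes at that moment; what a row does not reach only later rows make up. A row lasts 1/10 s, in which the tool goes at most 50 mm and 8.59 degrees, less where a joint would pass 70% of its speed; a pose out of reach is approached as far as the arm can. A call with a number of a shift or a turn outside -1 to 1 is refused whole. A call with a gripper value outside its range is refused whole. The fingers move at their own pace and stop on an object; FORCE is the grip in N (left out, the last holds). Time passes only in rows, so rows that repeat a pose let the fingers close, or fill a call up. It gives the time, the measured TCP pose, the force and the opening at its end, in the units of the state.
- observe(): the state, without advancing time (a new reading comes with each control period).
- snapshot(name): name is "side" or "top"; returns (picture, depth): 384x512x3 uint8, blue, green, red; 384x512 float32, m along the optical axis (not along the pixel's ray), 0 where there is no reading.
- camera_model(name): a dict with "K" (3x3 intrinsics, pixels), "T" (4x4, takes a point from camera to world coordinates). Camera axes: x right, y down, z forward; pixel columns grow to the right and rows downward; lengths in m; the calibration is good to about 2 mm. A picture is of the moment at which its call begins. camera_model takes no time and is no camera call.
- close_job(): hands the job in, once; it reports no verdict.
Trained networks look in the newest picture that a camera, given by its name, has taken for a name from the list of things; names that differ only in an ending like _2 or _b are one class to them, and where a whole thing is asked for, a point or a joint stands for the part that bears it (a point fixed in the world has none). Each returns a list of dicts, best first, with "conf" (0 to 1); they miss things now and then, are a little off and sometimes report something else, mostly with a low value. They report only what shows in the picture. A call takes as long as a camera call. They do not tell look-alikes from the thing itself.
- search_frame(camera, query): "position" ([x, y, z] in m, in world coordinates, good to about 4 mm: the middle of the surface that is visible of it).
- silhouettes(camera, query): "pixels" (384x512 bool, what is visible of it).
- spot_point(camera, query): "position" ([x, y, z] in m, in world coordinates, good to about 4 mm: a listed point, or the origin of a listed thing).
The state is a dict: "clock": time; "qpos": joint angles; "qvel": joint speeds; "joint_torque": joint torques, N m; "position": TCP position; "orientation": TCP orientation; "force": force on the tool from outside, world axes, zero at the start; "ft_torque": the same for the moment, N m; "width": opening from 0.0 (shut) to 1.0 (fully open).
Only numpy, scipy, OpenCV 4.12 (cv2) and the standard library are available. Lean on these libraries where they do the work, as an engineer would, in place of code of your own. Each camera call takes 0.05 s, during which the arm holds its last target. There are 200 camera calls.

### The job

Move the small carton off the lid rest onto the open bench, then pick up the lid lifter that lies flat on the bench, hang it by its crossbar in the two-post stand and let go, so that it hangs hook down and you can take it again from above by its crossbar. Hook it under the loop of the hot lid, carry the lid level from the pan to the middle of the rest, never touching lid or pan with the robot itself, and finally unhook the lifter and hang it back in the stand. Leave the tin, the steel ring and the open parts tray where they are.

Things in the scene. Friction and masses are not known exactly. Their poses are not given: they have to be found in the camera images.
- pan: Fixed round bearing-heating pan, 75 mm high: grey heater base 168 mm across and 28 mm high, on it an aluminium pan 150 mm across outside (142 mm inside), with its rim at 75 mm. Origin: centre of the underside on the bench, z up.
- lid: Loose hot aluminium lid, 0.3 to 0.6 kg: disc 158 mm across, 6 mm thick, with a plug 132 mm across reaching 8 mm below the disc into the pan. Origin: centre of the disc's underside (8 mm above the plug's underside; at rim height when shut), z up; its loop handle stands on top along its y axis.
- lid_loop (a point): Middle of the top bar of the lid's upright loop handle, 61 mm above the lid's origin. Steel bar 10 mm thick, along the lid's y: level for 28 mm, then sloping to feet 76 mm apart. Clear height from lid top to the underside of the bar: 50 mm. A hook passes through along the lid's x, from either side.
- rest_top (a point): Fixed lid rest: slatted dark steel rack 160 x 160 mm, 30 mm high. The point is the centre of its top face, z up, x and y along its sides.
- carton_mid (a point): Loose closed cardboard carton 50 (x) x 80 (y) x 45 (z) mm, about 0.16 kg, that stands on the rest at the start. The point is its centre, 22.5 mm above its underside. The bench around x = 0.40, y = 0.17 m is free in every start, with room for the carton.
- lifter: Loose lid lifter, 0.28 kg: flat dark steel tool 16 mm thick (its z), 154 mm long, a crossbar at one end and an open hook at the other. It lies flat at the start, z up. Origin: the crossbar's centre, mid-thickness. x runs along the tool from hook to crossbar (up when it hangs), y along the crossbar.
- lifter_bar (a point): Centre of the lifter's crossbar (the lifter's origin and axes). Crossbar along y: in the middle a wooden grip 60 mm long (y), 24 mm (x), 16 mm thick (z), then on either side a round pin 12 mm in diameter to 55 mm from the centre, ending in a flange 16 mm in diameter, 3 mm thick.
- lifter_shaft (a point): Point on the straight shaft, 45 mm from the crossbar's centre towards the hook (lifter x = -45 mm), mid-thickness; lifter's axes. The shaft is 12 mm wide (y), 16 mm thick (z), straight from x = -12 to -74 mm: grip it here while the lifter lies flat. The centre of mass is about 25 mm farther towards the hook.
- lifter_seat (a point): Hook's seat, at lifter x = -130, y = 0 mm, in line under the grip's middle: the loop is to hang here. The arm below is 12 mm high, 16 mm wide (z), and runs from the outer shaft (inner face y = +18 mm) to a tip (y = -17 to -27 mm) that rises 14 mm above the seat. It enters a loop moving towards its own -y. Above the seat 44 mm are free. Hung, the lifter ends 142 mm below the crossbar's centre.
- stand_notch (a point): Fixed green stand, base 90 x 130 mm, with two posts 8 mm thick, 43 mm either side along y, each topped by an open 90-degree V notch 48 mm wide. The point (170 mm up) is where the crossbar's centre lies when its pins rest in the notches, crossbar along y, either way round; notch lips are 16 mm higher. Let go there with its shaft level along x, the lifter swings down and hangs still within about 4 s.
- tin_mid (a point): Bystander: plain metal tin, 66 mm across, 90 mm high; the point is its centre. Not to be moved.
- race_mid (a point): Bystander: steel bearing ring lying flat, 80 mm across, 18 mm high; the point is its centre. Not to be moved.
- tray_mid (a point): Bystander: open cardboard parts tray 110 x 150 x 50 mm; the point is its centre. Not to be moved.
Things that resemble listed ones, but are neither listed nor needed, are in the scene too. What is shaped like the lifter but yellow is not meant.

How it is judged:
By the outcome, as a careful person would: the job done as asked, in the order asked, and still so for the second after the job is handed in, with the robot touching nothing.
It also fails if it takes over 72 s, if anything falls off the work surface, if the arm or the gripper's body presses on something with over 40 N, if the wrist force passes 120 N, or if a joint passes its speed limit or range.

## Working session

There is one attempt and no reset: what is moved stays moved. The work goes in short steps, Python scripts to look and compute and a shell command to move; the robot and the scene stay as the last step left them, time stands still between calls to the robot, and variables do not carry over. Pictures are saved under pics/ and viewed, about 8 in all and at most 12, crops included, and the job is handed in when it is done.

```bash
mkdir -p pics; cat > h.py <<'E'
import numpy as np, cv2
from station import *
E
python3 - <<'E'
from h import *
o=observe(); print({k:np.round(v,3).tolist() for k,v in o.items()}, pinch_z)
ims=[]
for c in ("side","top"):
    p,d=snapshot(c); cv2.imwrite(f"pics/{c}0.png",p); np.savez(f"pics/{c}0.npz",p=p,d=d)
    m=camera_model(c); print(c,np.round(m["T"],3).tolist(),np.round(m["K"],0).tolist())
    for q in "pan lid_loop rest_top carton_mid lifter_bar lifter_shaft lifter_seat stand_notch tin_mid race_mid tray_mid".split():
        print(c,q,[(round(r["conf"],2),np.round(r["position"],3).tolist()) for r in spot_point(c,q)][:3])
E
```

```text
{'clock': 0.0, 'qpos': [1.219, 0.69, -0.195, 1.566, 0.157, 0.902, -0.215], 'qvel': [0.001, -0.002, -0.0, -0.001, -0.001, 0.0, 0.0], 'joint_torque': [0.0, -52.755, -1.267, -15.343, -0.053, 0.007, 0.0], 'position': [0.235, -0.578, 0.238], 'orientation': [[-0.001, 0.376, -0.926], [0.002, -0.926, -0.376], [-1.0, -0.002, 0.0]], 'force': [0.546, 0.522, -0.398], 'ft_torque': [0.004, 0.054, 0.04], 'width': 1.002} 0.0187
side [[0.998, -0.048, 0.026, 0.465], [-0.051, -0.653, 0.756, -1.237], [-0.019, -0.756, -0.654, 1.278], [0.0, 0.0, 0.0, 1.0]] [[484.0, 0.0, 256.0], [0.0, 484.0, 191.0], [0.0, 0.0, 1.0]]
side pan [(0.55, [0.621, 0.053, -0.0])]
side lid_loop [(0.65, [0.624, 0.051, 0.135])]
side rest_top [(0.95, [0.548, 0.316, 0.03]), (0.37, [0.454, 0.525, 0.009]), (0.21, [0.43, -0.322, 0.172])]
side carton_mid [(0.79, [0.551, 0.33, 0.052])]
side lifter_bar [(0.82, [0.437, -0.082, 0.006]), (0.63, [0.215, -0.334, 0.008]), (0.61, [0.573, -0.27, 0.01])]
side lifter_shaft [(0.86, [0.617, -0.258, 0.008]), (0.85, [0.196, -0.289, 0.007]), (0.81, [0.48, -0.082, 0.009])]
side lifter_seat [(0.78, [0.566, -
[... 529 characters left out ...]
 [(0.63, [0.626, 0.056, 0.135])]
top rest_top [(0.81, [0.545, 0.317, 0.029])]
top carton_mid [(0.57, [0.553, 0.325, 0.056]), (0.31, [0.799, -0.067, 0.023])]
top lifter_bar [(0.96, [0.212, -0.33, 0.014]), (0.95, [0.317, 0.295, 0.01]), (0.84, [0.435, -0.084, 0.003])]
top lifter_shaft [(0.93, [0.196, -0.292, 0.01]), (0.84, [0.615, -0.258, 0.006]), (0.79, [0.483, -0.087, 0.005])]
top lifter_seat [(0.89, [0.163, -0.216, 0.009]), (0.86, [0.57, -0.094, 0.005]), (0.82, [0.695, -0.228, 0.006])]
top stand_notch [(0.5, [0.626, 0.057, 0.134])]
top tin_mid [(0.8, [0.751, 0.176, 0.044]), (0.59, [0.456, 0.525, 0.009])]
top race_mid [(0.52, [0.452, 0.524, 0.009])]
top tray_mid [(0.61, [0.75, 0.173, 0.046])]
```

View pics/top0.png

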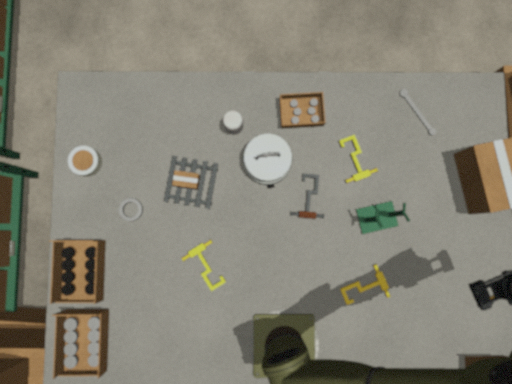

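View pics/side0.png

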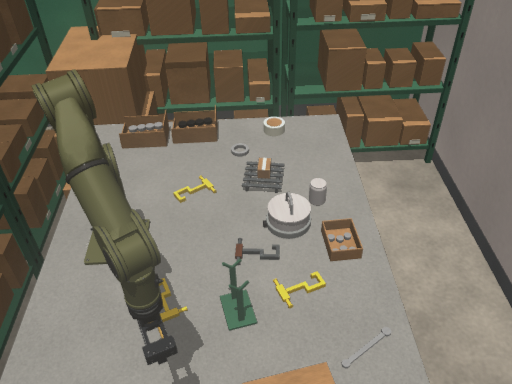

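```bash
cat >> h.py <<'E'
def cloud(c,d,u=None):
    m=camera_model(c);K=m["K"];v,u=np.mgrid[:384,:512]
    P=np.stack([(u-K[0,2])/K[0,0]*d,(v-K[1,2])/K[1,1]*d,d],-1)
    P=P@m["T"][:3,:3].T+m["T"][:3,3]; P[d==0]=np.nan; return P
def box(P,lo,hi): return np.all((P>lo)&(P<hi),-1)
def rect(xy):
    r=cv2.minAreaRect((xy*1000).astype(np.float32)); return np.round(np.ravel([*r[0],*r[1],r[2]]),1).tolist()
def fit(xy):
    c=xy.mean(0);w,v=np.linalg.eigh(np.cov((xy-c).T));a=v[:,1];return np.round(c,4).tolist(),round(float(np.degrees(np.arctan2(a[1],a[0]))),1)
E
python3 - <<'E'
from h import *
B={"carton":((.48,.25,.06),(.62,.40,.09)),"loop":((.57,0,.115),(.68,.11,.16)),"lidtop":((.5,-.06,.07),(.74,.17,.088)),"rest":((.43,.2,.018),(.66,.43,.04)),
"postL":((.38,-.30,.14),(.48,-.26,.2)),"postR":((.38,-.40,.14),(.48,-.335,.2)),"stand":((.36,-.42,.1),(.5,-.24,.2)),"lifter":((.41,-.15,.007),(.6,-.02,.05))}
for c in ("top","side"):
    z=np.load(f"pics/{c}0.npz");P=cloud(c,z["d"])
    for k,(lo,hi) in B.items():
        Q=P[box(P,lo,hi)]
        if len(Q)>4: print(c,k,len(Q),"fit",fit(Q[:,:2]),"rect",rect(Q[:,:2]),"z",np.round(np.percentile(Q[:,2],[5,50,95]),3))
    for q,lo,hi in (("lifter",.4,.6),("stand_notch",0,0),("lid",0,0),("rest_top",0,0),("carton_mid",0,0)):
        pass
t=cv2.imread("pics/top0.png");s=cv2.imread("pics/side0.png")
a=cv2.resize(t[120:240,230:420],None,fx=4,fy=4,interpolation=2)[:, :780]
cv2.imwrite("pics/c1.png",a)
E
```

```text
top carton 381 fit ([0.5505, 0.3268], 81.6) rect [551.5, 327.6, 80.5, 50.7, 82.2] z [0.068 0.075 0.079]
top loop 69 fit ([0.6248, 0.0559], 98.7) rect [625.3, 55.5, 9.5, 71.9, 9.3] z [0.122 0.136 0.145]
top lidtop 1661 fit ([0.6264, 0.0563], -139.2) rect [636.0, 86.6, 222.4, 155.3, 70.6] z [0.076 0.081 0.086]
top rest 1141 fit ([0.5453, 0.3136], 83.8) rect [547.4, 316.1, 161.9, 159.9, 80.3] z [0.021 0.029 0.035]
top postL 72 fit ([0.4171, -0.2811], -165.9) rect [417.9, -281.7, 58.7, 10.2, 16.3] z [0.148 0.174 0.187]
top postR 77 fit ([0.4371, -0.365], -167.0) rect [437.5, -365.4, 58.1, 11.9, 12.9] z [0.145 0.174 0.186]
top stand 193 fit ([0.4276, -0.3249], 103.4) rect [427.6, -323.9, 58.9, 97.2, 12.9] z [0.111 0.169 0.186]
top lifter 442 fit ([0.4902, -0.0889], 172.0) rect [510.7, -82.5, 127.1, 174.3, 88.1] z [0.008 0.015 0.021]
side carton 174 fit ([0.5531, 0.3172], 81.2) rect [553.3, 322.7, 89.5, 49.7, 81.8] z [0.064 0.072 0.078]
side loop 48 fit ([0.6278, 0.039], 100.0) rect [627.3, 48.4, 10.5, 72.1, 7.3] z [0.117 0.131 0.14 ]
side lidtop 1002 fit ([0.6297, 0.0477], -136.5) rect [638.4, 83.3, 227.7, 156.8, 71.4] z [0.074 0.079 0.084]
side rest 622 fit ([0.5485, 0.2982], -163.1) rect [549.3, 310.8, 173.4, 160.2, 79.7] z [0.02  0.027 0.033]
side postL 96 fit ([0.4194, -0.2869], -167.5) rect [418.8, -286.1, 57.7, 13.5, 15.6] z [0.145 0.169 0.184]
side postR 106 fit ([0.439, -0.3708], -167.2) rect [438.2, -370.3, 56.7, 13.7, 12.8] z [0.142 0.168 0.184]
side stand 307 fit ([0.4295, -0.331], 103.0) rect [428.3, -327.8, 57.8, 100.9, 12.7] z [0.107 0.157 0.183]
side lifter 370 fit ([0.5053, -0.0916], -179.5) rect [512.9, -83.9, 179.4, 119.5, 2.5] z [0.008 0.014 0.02 ]
```

View pics/c1.png

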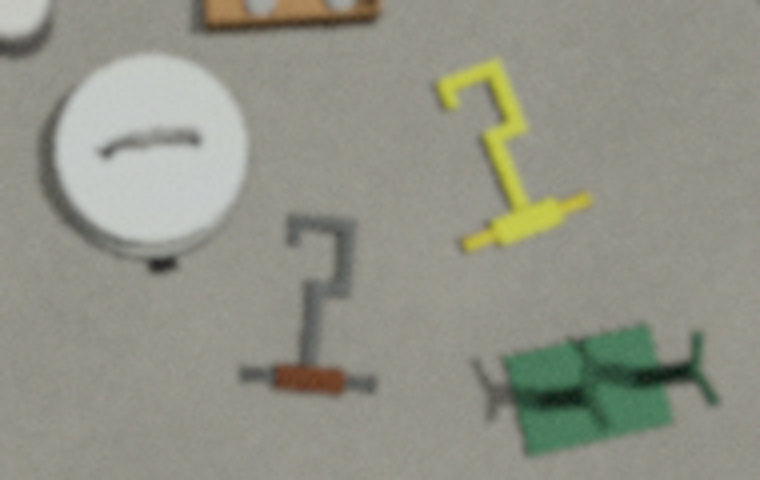

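```bash
cat >> h.py <<'E'
def ang(o): R=np.array(o["orientation"]);return np.degrees(np.arctan2(R[1,1],R[0,1]))
def plan(wps,start=None):
    "wps: (x,y,z,theta of tool y in deg, max m per call); prints shift/yaw units per call"
    if start is None: o=observe(); p=np.array(o["position"]);th=ang(o)
    else: p=np.array(start[:3],float);th=start[3]
    print("from",np.round(p,4),round(th,1))
    for w in wps:
        q=np.array(w[:3]);d=q-p;dth=(w[3]-th+180)%360-180
        n=max(1,int(np.ceil(max(np.linalg.norm(d)/w[4],abs(dth)/30)-1e-6)))
        print("to",np.round(q,4),w[3])
        for i in range(n):
            c,s=np.cos(np.radians(th)),np.sin(np.radians(th));e=d/n
            print("   xyz",np.round(np.array([-e[2],e[0]*c+e[1]*s,e[0]*s-e[1]*c])/.2,3).tolist(),"yaw",round(-dth/n/30,3))
            p=p+e;th+=dth/n
E
python3 - <<'E'
from h import *
plan([(.5515,.3255,.2,-8,.2),(.5515,.3255,.042,-8,.2),(.5515,.3255,.15,-8,.2),(.40,.17,.15,-8,.24),(.40,.17,.014,-8,.2)])
E
```

```text
from [ 0.2352 -0.5791  0.2388] -67.9
to [0.5515 0.3255 0.2   ] -8
   xyz [0.039, -0.719, -0.633] yaw -0.399
   xyz [0.039, -0.572, -0.769] yaw -0.399
   xyz [0.039, -0.4, -0.871] yaw -0.399
   xyz [0.039, -0.21, -0.935] yaw -0.399
   xyz [0.039, -0.012, -0.958] yaw -0.399
to [0.5515 0.3255 0.042 ] -8
   xyz [0.79, 0.0, -0.0] yaw 0.0
to [0.5515 0.3255 0.15  ] -8
   xyz [-0.54, 0.0, -0.0] yaw -0.0
to [0.4  0.17 0.15] -8
   xyz [-0.0, -0.642, 0.875] yaw -0.0
to [0.4   0.17  0.014] -8
   xyz [0.68, 0.0, -0.0] yaw -0.0
```

```bash

python3 -m creep '[{"fingers":0,"xyz":[0.039,-0.719,-0.633],"yaw":-0.4},{"fingers":0,"xyz":[0.039,-0.719,-0.633],"yaw":-0.4},{"fingers":0,"xyz":[0.039,-0.719,-0.633],"yaw":-0.4},{"fingers":0,"xyz":[0.039,-0.719,-0.633],"yaw":-0.4},{"fingers":0,"xyz":[0.039,-0.719,-0.633],"yaw":-0.4}]' 30
python3 -m creep '[{"fingers":0,"xyz":[0.039,-0.572,-0.769],"yaw":-0.4},{"fingers":0,"xyz":[0.039,-0.572,-0.769],"yaw":-0.4},{"fingers":0,"xyz":[0.039,-0.572,-0.769],"yaw":-0.4},{"fingers":0,"xyz":[0.039,-0.572,-0.769],"yaw":-0.4},{"fingers":0,"xyz":[0.039,-0.572,-0.769],"yaw":-0.4}]'
python3 -m creep '[{"fingers":0,"xyz":[0.039,-0.4,-0.871],"yaw":-0.4},{"fingers":0,"xyz":[0.039,-0.4,-0.871],"yaw":-0.4},{"fingers":0,"xyz":[0.039,-0.4,-0.871],"yaw":-0.4},{"fingers":0,"xyz":[0.039,-0.4,-0.871],"yaw":-0.4},{"fingers":0,"xyz":[0.039,-0.4,-0.871],"yaw":-0.4}]'
python3 -m creep '[{"fingers":0,"xyz":[0.039,-0.21,-0.935],"yaw":-0.4},{"fingers":0,"xyz":[0.039,-0.21,-0.935],"yaw":-0.4},{"fingers":0,"xyz":[0.039,-0.21,-0.935],"yaw":-0.4},{"fingers":0,"xyz":[0.039,-0.21,-0.935],"yaw":-0.4},{"fingers":0,"xyz":[0.039,-0.21,-0.935],"yaw":-0.4}]'
python3 -m creep '[{"fingers":0,"xyz":[0.039,-0.012,-0.958],"yaw":-0.4},{"fingers":0,"xyz":[0.039,-0.012,-0.958],"yaw":-0.4},{"fingers":0,"xyz":[0.039,-0.012,-0.958],"yaw":-0.4},{"fingers":0,"xyz":[0.039,-0.012,-0.958],"yaw":-0.4},{"fingers":0,"xyz":[0.039,-0.012,-0.958],"yaw":-0.4}]'
python3 - <<'E'
from h import *
plan([(.5515,.3255,.042,-8,.2)])
E
```

```text
clock: 1.7
position: [0.3009, -0.3921, 0.2311]
orientation: [[0.0, 0.569, -0.823], [0.004, -0.823, -0.569], [-1.0, -0.003, -0.003]]
force: [1.4, -0.3, -0.4]
width: 0.999
clock: 2.2
position: [0.3643, -0.2124, 0.2234]
orientation: [[0.002, 0.728, -0.686], [0.002, -0.686, -0.728], [-1.0, 0.0, -0.003]]
force: [0.5, 0.6, -0.2]
width: 0.999
clock: 2.7
position: [0.4282, -0.0311, 0.2156]
orientation: [[0.004, 0.854, -0.521], [0.003, -0.521, -0.854], [-1.0, 0.002, -0.005]]
force: [0.7, 0.2, 0.1]
width: 1.002
clock: 3.2
position: [0.4907, 0.1503, 0.2078]
orientation: [[0.004, 0.942, -0.335], [0.005, -0.335, -0.942], [-1.0, 0.002, -0.006]]
force: [-0.3, -0.4, 0.2]
width: 1.0
clock: 3.7
position: [0.5521, 0.3304, 0.1993]
orientation: [[0.001, 0.991, -0.134], [0.005, -0.134, -0.991], [-1.0, 0.001, -0.005]]
force: [-1.0, -0.1, -0.1]
width: 1.001
from [0.5521 0.3304 0.1993] -7.7
to [0.5515 0.3255 0.042 ] -8
   xyz [0.787, 0.0, 0.025] yaw 0.01
```

```bash

python3 -m creep '[{"fingers":0,"xyz":[0.2,0,0],"yaw":0},{"fingers":0,"xyz":[0.4,0,0],"yaw":0},{"fingers":0,"xyz":[0.6,0,0],"yaw":0},{"fingers":0,"xyz":[0.74,0,0],"yaw":0},{"fingers":0,"xyz":[0.787,0,0],"yaw":0}]'
python3 -m creep '[{"fingers":1,"xyz":[0,0,0],"yaw":0},{"fingers":1,"xyz":[0,0,0],"yaw":0},{"fingers":1,"xyz":[0,0,0],"yaw":0},{"fingers":1,"xyz":[0,0,0],"yaw":0},{"fingers":1,"xyz":[0,0,0],"yaw":0}]' 25
python3 -m creep '[{"fingers":1,"xyz":[0,0,0],"yaw":0},{"fingers":1,"xyz":[-0.1,0,0],"yaw":0},{"fingers":1,"xyz":[-0.25,0,0],"yaw":0},{"fingers":1,"xyz":[-0.4,0,0],"yaw":0},{"fingers":1,"xyz":[-0.54,0,0],"yaw":0}]' 25
python3 - <<'E'
from h import *
plan([(.40,.17,.15,-8,.24),(.40,.17,.014,-8,.2)])
E
```

```text
clock: 4.2
position: [0.5505, 0.3207, 0.0391]
orientation: [[-0.004, 0.99, -0.14], [-0.006, -0.14, -0.99], [-1.0, -0.003, 0.006]]
force: [0.4, -0.1, 0.2]
width: 0.997
clock: 4.7
position: [0.5514, 0.326, 0.0434]
orientation: [[0.002, 0.991, -0.137], [0.001, -0.137, -0.991], [-1.0, 0.001, -0.001]]
force: [1.4, -1.9, 0.4]
width: 0.569
clock: 5.2
position: [0.5504, 0.3256, 0.1512]
orientation: [[-0.001, 0.991, -0.137], [-0.0, -0.137, -0.991], [-1.0, -0.0, 0.0]]
force: [0.3, 0.3, -1.5]
width: 0.567
from [0.5504 0.3256 0.1512] -7.9
to [0.4  0.17 0.15] -8
   xyz [0.006, -0.639, 0.874] yaw 0.004
to [0.4   0.17  0.014] -8
   xyz [0.68, 0.0, -0.0] yaw -0.0
```

```bash

python3 -m creep '[{"fingers":1,"xyz":[0,-0.12,0.16],"yaw":0},{"fingers":1,"xyz":[0,-0.25,0.34],"yaw":0},{"fingers":1,"xyz":[0,-0.38,0.52],"yaw":0},{"fingers":1,"xyz":[0,-0.51,0.7],"yaw":0},{"fingers":1,"xyz":[0,-0.639,0.874],"yaw":0}]'
python3 -m creep '[{"fingers":1,"xyz":[0.12,0,0],"yaw":0},{"fingers":1,"xyz":[0.3,0,0],"yaw":0},{"fingers":1,"xyz":[0.46,0,0],"yaw":0},{"fingers":1,"xyz":[0.6,0,0],"yaw":0},{"fingers":1,"xyz":[0.668,0,0],"yaw":0}]'
python3 -m creep '[{"fingers":1,"xyz":[0.012,0,0],"yaw":0},{"fingers":1,"xyz":[0.012,0,0],"yaw":0},{"fingers":0,"xyz":[0.012,0,0],"yaw":0},{"fingers":0,"xyz":[0.012,0,0],"yaw":0},{"fingers":0,"xyz":[0.012,0,0],"yaw":0}]'
python3 -m creep '[{"fingers":0,"xyz":[-0.1,0,0],"yaw":0},{"fingers":0,"xyz":[-0.3,0,0],"yaw":0},{"fingers":0,"xyz":[-0.5,0,0],"yaw":0},{"fingers":0,"xyz":[-0.6,0,0],"yaw":0},{"fingers":0,"xyz":[-0.6,0,0],"yaw":0}]'
python3 - <<'E'
from h import *
plan([(.4814,-.0869,.12,-94.3,.2),(.4814,-.0869,.0025,-94.3,.2)])
E
```

```text
clock: 5.7
position: [0.3987, 0.1687, 0.1506]
orientation: [[-0.0, 0.99, -0.138], [0.0, -0.138, -0.99], [-1.0, -0.0, -0.0]]
force: [0.5, -0.7, -1.1]
width: 0.56
clock: 6.2
position: [0.3951, 0.1662, 0.0402]
orientation: [[-0.022, 0.991, -0.134], [-0.017, -0.134, -0.991], [-1.0, -0.019, 0.02]]
force: [0.6, -0.1, -0.9]
width: 0.563
clock: 6.7
position: [0.3955, 0.1658, 0.0394]
orientation: [[-0.02, 0.991, -0.135], [-0.016, -0.136, -0.991], [-1.0, -0.018, 0.018]]
force: [0.4, 0.5, -0.0]
width: 0.81
clock: 7.2
position: [0.399, 0.1682, 0.1613]
orientation: [[-0.016, 0.99, -0.137], [-0.013, -0.137, -0.991], [-1.0, -0.015, 0.015]]
force: [-0.3, 0.0, 0.1]
width: 1.0
from [0.399  0.1682 0.1613] -7.9
to [ 0.4814 -0.0869  0.12  ] -94.3
   xyz [0.069, 0.194, 0.402] yaw 0.96
   xyz [0.069, 0.364, 0.259] yaw 0.96
   xyz [0.069, 0.444, 0.051] yaw 0.96
to [ 0.4814 -0.0869  0.0025] -94.3
   xyz [0.588, -0.0, 0.0] yaw -0.0
```

```bash

python3 -m creep '[{"fingers":0,"xyz":[0.069,0.194,0.402],"yaw":0.96},{"fingers":0,"xyz":[0.069,0.194,0.402],"yaw":0.96},{"fingers":0,"xyz":[0.069,0.194,0.402],"yaw":0.96},{"fingers":0,"xyz":[0.069,0.194,0.402],"yaw":0.96},{"fingers":0,"xyz":[0.069,0.194,0.402],"yaw":0.96}]'
python3 -m creep '[{"fingers":0,"xyz":[0.069,0.364,0.259],"yaw":0.96},{"fingers":0,"xyz":[0.069,0.364,0.259],"yaw":0.96},{"fingers":0,"xyz":[0.069,0.364,0.259],"yaw":0.96},{"fingers":0,"xyz":[0.069,0.364,0.259],"yaw":0.96},{"fingers":0,"xyz":[0.069,0.364,0.259],"yaw":0.96}]'
python3 -m creep '[{"fingers":0,"xyz":[0.069,0.444,0.051],"yaw":0.96},{"fingers":0,"xyz":[0.069,0.444,0.051],"yaw":0.96},{"fingers":0,"xyz":[0.069,0.444,0.051],"yaw":0.96},{"fingers":0,"xyz":[0.069,0.444,0.051],"yaw":0.96},{"fingers":0,"xyz":[0.069,0.444,0.051],"yaw":0.96}]'
python3 - <<'E'
from h import *
plan([(.4814,-.0869,.12,-94.3,.2),(.4814,-.0869,.0025,-94.3,.2)])
a=[]
for c in ("top","side"):
    p,d=snapshot(c);P=cloud(c,d);Q=P[box(P,(.3,.08,.015),(.48,.28,.09))]
    if len(Q):print(c,len(Q),rect(Q[:,:2]),np.round(np.percentile(Q[:,2],[5,50,95]),3))
    a.append(p)
cv2.imwrite("pics/c2.png",np.hstack([cv2.resize(a[0][130:280,150:350],(400,300)),cv2.resize(a[1][120:270,150:350],(400,300))]))
E
```

```text
clock: 7.7
position: [0.4244, 0.0818, 0.1451]
orientation: [[-0.023, 0.802, -0.596], [-0.017, -0.597, -0.802], [-1.0, -0.008, 0.027]]
force: [0.4, -0.5, -0.4]
width: 1.001
clock: 8.2
position: [0.4518, -0.0028, 0.1323]
orientation: [[-0.022, 0.418, -0.908], [-0.017, -0.908, -0.418], [-1.0, 0.006, 0.027]]
force: [0.6, 0.3, -0.7]
width: 0.999
clock: 8.7
position: [0.4794, -0.0877, 0.1194]
orientation: [[-0.022, -0.07, -0.997], [-0.016, -0.997, 0.07], [-1.0, 0.018, 0.021]]
force: [-0.3, 0.7, -0.7]
width: 0.999
from [ 0.4794 -0.0877  0.1194] -94.0
to [ 0.4814 -0.0869  0.12  ] -94.3
   xyz [-0.003, -0.005, -0.01] yaw 0.009
to [ 0.4814 -0.0869  0.0025] -94.3
   xyz [0.587, -0.0, 0.0] yaw -0.0
top 435 [390.4, 203.4, 179.3, 149.7, 0.5] [0.019 0.044 0.05 ]
side 269 [380.9, 206.3, 79.5, 189.9, 24.0] [0.017 0.041 0.049]
```

View pics/c2.png

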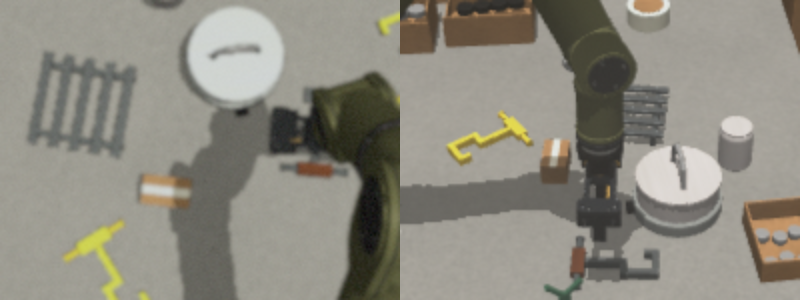

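```bash
cat >> h.py <<'E'
def plan(wps):
    from scipy.spatial.transform import Rotation as Ro
    o=observe();p=np.array(o["position"]);R=np.array(o["orientation"])
    print("from",np.round(p,4),round(ang(o),1),"tilt",np.round(R[:2,0],3),"clock",o["clock"])
    for w in wps:
        q=np.array(w[:3]);d=q-p;th=np.degrees(np.arctan2(R[1,1],R[0,1]));dth=(w[3]-th+180)%360-180
        n=max(1,int(np.ceil(max(np.linalg.norm(d)/w[4],abs(dth)/30)-1e-6)))
        print("to",np.round(q,4),w[3])
        for i in range(n):
            print("   xyz",np.round(R.T@(d/n)/.2,3).tolist(),"yaw",round(-dth/n/30,3))
            p=p+d/n;R=R@Ro.from_euler("x",-dth/n,degrees=True).as_matrix()
E
python3 - <<'E'
from h import *
plan([(.4814,-.0869,.0025,-94.3,.2)])
E
```

```text
from [ 0.4794 -0.0873  0.1196] -93.9 tilt [-0.022 -0.016] clock 8.8
to [ 0.4814 -0.0869  0.0025] -94.3
   xyz [0.585, -0.013, -0.022] yaw 0.012
```

```bash

python3 -m creep '[{"fingers":0,"xyz":[0.15,-0.013,-0.022],"yaw":0.01},{"fingers":0,"xyz":[0.3,-0.013,-0.022],"yaw":0.01},{"fingers":0,"xyz":[0.42,-0.013,-0.022],"yaw":0.01},{"fingers":0,"xyz":[0.52,-0.013,-0.022],"yaw":0.01},{"fingers":0,"xyz":[0.577,-0.013,-0.022],"yaw":0.01}]'
python3 -m creep '[{"fingers":0,"xyz":[0,0,0],"yaw":0},{"fingers":0.3,"xyz":[0,0,0],"yaw":0},{"fingers":0.6,"xyz":[0,0,0],"yaw":0},{"fingers":0.7,"xyz":[0,0,0],"yaw":0},{"fingers":0.7,"xyz":[0,0,0],"yaw":0}]' 40
python3 - <<'E'
from h import *
plan([(.4814,-.0869,.0025,-94.3,.2)])
E
```

```text
clock: 9.3
position: [0.481, -0.0868, 0.0029]
orientation: [[-0.023, -0.075, -0.997], [-0.015, -0.997, 0.075], [-1.0, 0.017, 0.022]]
force: [0.1, -0.6, 0.5]
width: 1.003
clock: 9.8
position: [0.4822, -0.0877, 0.005]
orientation: [[-0.02, -0.078, -0.997], [-0.016, -0.997, 0.078], [-1.0, 0.018, 0.019]]
force: [-0.4, -0.4, -0.1]
width: 0.663
from [ 0.4822 -0.0877  0.005 ] -94.5 tilt [-0.02  -0.016] clock 9.8
to [ 0.4814 -0.0869  0.0025] -94.3
   xyz [0.013, -0.004, 0.004] yaw -0.006
```

```bash

python3 -m creep '[{"fingers":1,"xyz":[0.012,0,0],"yaw":0},{"fingers":1,"xyz":[0.012,0,0],"yaw":0},{"fingers":1,"xyz":[0.012,0,0],"yaw":0},{"fingers":1,"xyz":[0.012,0,0],"yaw":0},{"fingers":1,"xyz":[0.012,0,0],"yaw":0}]' 50
python3 -m creep '[{"fingers":1,"xyz":[0,0,0],"yaw":0},{"fingers":1,"xyz":[0,0,0],"yaw":0},{"fingers":1,"xyz":[-0.03,0,0],"yaw":0},{"fingers":1,"xyz":[-0.1,0,0],"yaw":0},{"fingers":1,"xyz":[-0.2,0,0],"yaw":0}]' 50
python3 -m creep '[{"fingers":1,"xyz":[-0.2,0,0],"yaw":0},{"fingers":1,"xyz":[-0.4,0,0],"yaw":0},{"fingers":1,"xyz":[-0.6,0,0],"yaw":0},{"fingers":1,"xyz":[-0.8,0,0],"yaw":0},{"fingers":1,"xyz":[-0.92,0,0],"yaw":0}]' 50
python3 - <<'E'
from h import *
plan([(.4718,-.3157,.24,-76.7,.2)])
E
```

```text
clock: 10.3
position: [0.4817, -0.0876, 0.0019]
orientation: [[-0.021, -0.078, -0.997], [-0.016, -0.997, 0.078], [-1.0, 0.018, 0.02]]
force: [0.4, 0.2, 0.5]
width: 0.207
clock: 10.8
position: [0.4815, -0.0869, 0.0418]
orientation: [[-0.024, -0.078, -0.997], [-0.016, -0.997, 0.078], [-1.0, 0.018, 0.023]]
force: [0.1, 0.2, -2.8]
width: 0.129
clock: 11.3
position: [0.4866, -0.0842, 0.2288]
orientation: [[-0.019, -0.078, -0.997], [-0.017, -0.997, 0.079], [-1.0, 0.018, 0.017]]
force: [1.1, 0.2, -3.6]
width: 0.134
from [ 0.4866 -0.0842  0.2288] -94.5 tilt [-0.019 -0.017] clock 11.3
to [ 0.4718 -0.3157  0.24  ] -76.7
   xyz [-0.018, 0.58, -0.008] yaw -0.296
   xyz [-0.018, 0.575, 0.082] yaw -0.296
```

```bash

python3 -m creep '[{"fingers":1,"xyz":[-0.018,0.1,0],"yaw":-0.06},{"fingers":1,"xyz":[-0.018,0.22,0],"yaw":-0.12},{"fingers":1,"xyz":[-0.018,0.34,0],"yaw":-0.18},{"fingers":1,"xyz":[-0.018,0.46,0],"yaw":-0.24},{"fingers":1,"xyz":[-0.018,0.58,-0.008],"yaw":-0.296}]' 50
python3 -m creep '[{"fingers":1,"xyz":[-0.018,0.12,0.02],"yaw":-0.06},{"fingers":1,"xyz":[-0.018,0.24,0.04],"yaw":-0.12},{"fingers":1,"xyz":[-0.018,0.36,0.06],"yaw":-0.18},{"fingers":1,"xyz":[-0.018,0.48,0.08],"yaw":-0.24},{"fingers":1,"xyz":[-0.018,0.575,0.082],"yaw":-0.296}]' 50
python3 - <<'E'
from h import *
plan([(.4718,-.3157,.24,-76.7,.2)])
for c in ("top","side"):
    p,d=snapshot(c);np.savez(f"pics/{c}3.npz",p=p,d=d)
    for q in ("lifter_bar","lifter_seat","lifter_shaft","stand_notch"): print(c,q,[(round(r["conf"],2),np.round(r["position"],3).tolist()) for r in spot_point(c,q)][:5])
t=np.load("pics/top3.npz")["p"];s=np.load("pics/side3.npz")["p"]
cv2.imwrite("pics/c3.png",np.hstack([cv2.resize(t[150:270,320:480],(400,300),interpolation=2),cv2.resize(s[210:330,180:340],(400,300),interpolation=2)]))
E
```

```text
clock: 11.8
position: [0.4776, -0.2007, 0.2314]
orientation: [[-0.023, 0.078, -0.997], [-0.016, -0.997, -0.078], [-1.0, 0.014, 0.024]]
force: [1.0, -0.4, -2.9]
width: 0.129
clock: 12.3
position: [0.4695, -0.3173, 0.2368]
orientation: [[-0.024, 0.229, -0.973], [-0.016, -0.973, -0.229], [-1.0, 0.01, 0.027]]
force: [1.1, 0.6, -3.7]
width: 0.129
from [ 0.4695 -0.3173  0.2368] -76.8 tilt [-0.024 -0.016] clock 12.3
to [ 0.4718 -0.3157  0.24  ] -76.7
   xyz [-0.016, -0.005, -0.012] yaw -0.002
top lifter_bar [(0.87, [0.572, -0.273, 0.007]), (0.84, [0.317, 0.298, 0.01]), (0.72, [0.211, -0.332, 0.01]), (0.63, [0.426, -0.332, 0.239])]
top lifter_seat [(0.93, [0.696, -0.227, 0.004]), (0.82, [0.554, -0.299, 0.24]), (0.76, [0.16, -0.213, 0.008]), (0.76, [0.206, 0.226, 0.008])]
top lifter_shaft [(0.82, [0.197, -0.289, 0.008]), (0.82, [0.279, 0.273, 0.008]), (0.73, [0.556, -0.299, 0.24]), (0.63, [0.611, -0.256, 0.007]), (0.57, [0.474, -0.314, 0.242])]
top stand_notch [(0.92, [0.427, -0.321, 0.173])]
side lifter_bar [(0.82, [0.211, -0.335, 0.005]), (0.81, [0.318, 0.293, 0.009]), (0.77, [0.568, -0.271, 0.006]), (0.66, [0.427, -0.322, 0.244]), (0.54, [0.796, -0.062, 0.025])]
side lifter_seat [(0.84, [0.694, -0.225, 0.01]), (0.78, [0.159, -0.212, 0.013]), (0.76, [0.555, -0.296, 0.24]), (0.66, [0.208, 0.223, 0.006]), (0.41, [0.43, -0.324, 0.239])]
side lifter_shaft [(0.91, [0.469, -0.314, 0.245]), (0.85, [0.198, -0.289, 0.009]), (0.85, [0.619, -0.259, 0.007]), (0.7, [0.279, 0.269, 0.01])]
side stand_notch [(0.85, [0.432, -0.325, 0.174])]
```

View pics/c3.png

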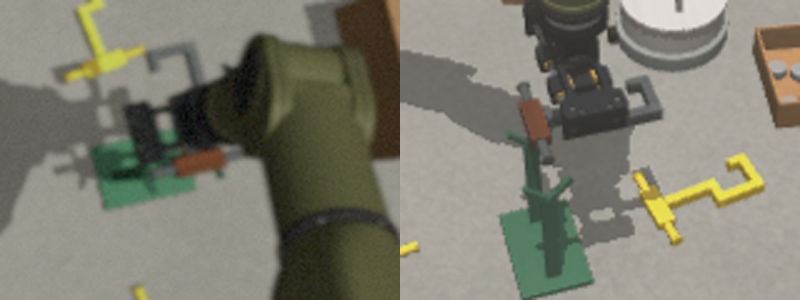

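```bash

python3 - <<'E'
from h import *
plan([(.4723,-.3136,.168,-76.7,.2)])
E
```

```text
from [ 0.4718 -0.3146  0.2372] -76.6 tilt [-0.021 -0.016] clock 12.8
to [ 0.4723 -0.3136  0.168 ] -76.7
   xyz [0.346, -0.008, -0.012] yaw 0.002
```

```bash

python3 -m creep '[{"fingers":1,"xyz":[0.1,-0.004,-0.012],"yaw":0},{"fingers":1,"xyz":[0.2,-0.004,-0.012],"yaw":0},{"fingers":1,"xyz":[0.26,-0.004,-0.012],"yaw":0},{"fingers":1,"xyz":[0.31,-0.004,-0.012],"yaw":0},{"fingers":1,"xyz":[0.346,-0.004,-0.012],"yaw":0}]' 50
python3 -m creep '[{"fingers":1,"xyz":[0,0,0],"yaw":0},{"fingers":1,"xyz":[0,0,0],"yaw":0},{"fingers":1,"xyz":[0,0,0],"yaw":0},{"fingers":1,"xyz":[0,0,0],"yaw":0},{"fingers":1,"xyz":[0,0,0],"yaw":0}]' 50
python3 - <<'E'
from h import *
plan([(.4723,-.3136,.168,-76.7,.2)])
for c in ("top","side"):
    p,d=snapshot(c);np.savez(f"pics/{c}4.npz",p=p,d=d)
    for q in ("lifter_bar","stand_notch"): print(c,q,[(round(r["conf"],2),np.round(r["position"],3).tolist()) for r in spot_point(c,q)  if r["position"][2]>.1][:5])
t=np.load("pics/top4.npz")["p"];s=np.load("pics/side4.npz")["p"]
cv2.imwrite("pics/c4.png",np.hstack([cv2.resize(t[180:255,340:440],(400,300),interpolation=2),cv2.resize(s[230:330,190:323],(400,300),interpolation=2)]))
E
```

```text
clock: 13.3
position: [0.4723, -0.3152, 0.1673]
orientation: [[-0.021, 0.23, -0.973], [-0.016, -0.973, -0.23], [-1.0, 0.011, 0.024]]
force: [0.2, -0.7, -2.8]
width: 0.133
clock: 13.8
position: [0.4725, -0.3155, 0.1683]
orientation: [[-0.021, 0.23, -0.973], [-0.017, -0.973, -0.229], [-1.0, 0.011, 0.024]]
force: [-1.1, 0.7, -2.4]
width: 0.13
from [ 0.4725 -0.3155  0.1683] -76.7 tilt [-0.021 -0.017] clock 13.8
to [ 0.4723 -0.3136  0.168 ] -76.7
   xyz [0.001, -0.009, -0.001] yaw -0.001
top lifter_bar [(0.69, [0.427, -0.327, 0.17])]
top stand_notch [(0.96, [0.429, -0.322, 0.171])]
side lifter_bar [(0.92, [0.43, -0.325, 0.173]), (0.2, [0.557, -0.296, 0.174])]
side stand_notch [(0.93, [0.431, -0.324, 0.171])]
```

View pics/c4.png

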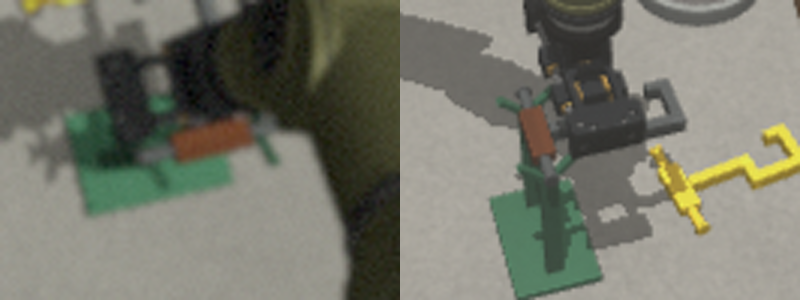

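```bash

python3 -m creep '[{"fingers":1,"xyz":[0.01,0,0],"yaw":0},{"fingers":1,"xyz":[0.01,0,0],"yaw":0},{"fingers":0.4,"xyz":[0.01,0,0],"yaw":0},{"fingers":0,"xyz":[0.01,0,0],"yaw":0},{"fingers":0,"xyz":[0.01,0,0],"yaw":0}]'
python3 -m creep '[{"fingers":0,"xyz":[0,0,0],"yaw":0},{"fingers":0,"xyz":[-0.1,0,0],"yaw":0},{"fingers":0,"xyz":[-0.25,0,0],"yaw":0},{"fingers":0,"xyz":[-0.45,0,0],"yaw":0},{"fingers":0,"xyz":[-0.6,0,0],"yaw":0}]'
python3 - <<'E'
from h import *
plan([(.4288,-.3245,.29,13.3,.2)])
E
```

```text
clock: 14.6
position: [0.4727, -0.3155, 0.1662]
orientation: [[-0.02, 0.23, -0.973], [-0.017, -0.973, -0.229], [-1.0, 0.011, 0.024]]
force: [0.7, -0.3, 0.3]
width: 0.381
clock: 15.1
position: [0.4753, -0.3134, 0.2881]
orientation: [[-0.019, 0.23, -0.973], [-0.017, -0.973, -0.23], [-1.0, 0.012, 0.023]]
force: [0.7, -0.9, -0.0]
width: 0.834
from [ 0.4753 -0.3134  0.2881] -76.7 tilt [-0.019 -0.017] clock 15.1
to [ 0.4288 -0.3245  0.29  ] 13.3
   xyz [-0.001, 0.0, 0.06] yaw -0.75
   xyz [-0.001, -0.023, 0.055] yaw -0.75
   xyz [-0.001, -0.042, 0.042] yaw -0.75
   xyz [-0.001, -0.055, 0.023] yaw -0.75
```

```bash

python3 -m creep '[{"fingers":0,"xyz":[0,0,0.02],"yaw":-0.25},{"fingers":0,"xyz":[0,0,0.04],"yaw":-0.5},{"fingers":0,"xyz":[0,0,0.06],"yaw":-0.75},{"fingers":0,"xyz":[0,0,0.08],"yaw":-1},{"fingers":0,"xyz":[0,0,0.08],"yaw":-1}]'
python3 -m creep '[{"fingers":0,"xyz":[0,-0.01,0.02],"yaw":-0.25},{"fingers":0,"xyz":[0,-0.02,0.04],"yaw":-0.5},{"fingers":0,"xyz":[0,-0.03,0.06],"yaw":-0.75},{"fingers":0,"xyz":[0,-0.04,0.069],"yaw":-1},{"fingers":0,"xyz":[0,-0.04,0.069],"yaw":-1}]'
python3 -m creep '[{"fingers":0,"xyz":[0,-0.02,0.01],"yaw":-0.25},{"fingers":0,"xyz":[0,-0.04,0.02],"yaw":-0.5},{"fingers":0,"xyz":[0,-0.06,0.03],"yaw":-0.75},{"fingers":0,"xyz":[0,-0.069,0.04],"yaw":-1},{"fingers":0,"xyz":[0,-0.069,0.04],"yaw":-1}]'
python3 - <<'E'
from h import *
ims=[]
for c in ("top","side"):
    p,d=snapshot(c);np.savez(f"pics/{c}5.npz",p=p,d=d);ims.append(p)
    for q in ("lifter_bar","lifter_seat","stand_notch"): print(c,q,[(round(r["conf"],2),np.round(r["position"],3).tolist()) for r in spot_point(c,q)  if np.hypot(r["position"][0]-.43,r["position"][1]+.325)<.06][:5])
plan([(.4288,-.3245,.29,13.3,.2)])
cv2.imwrite("pics/c5.png",np.hstack([cv2.resize(ims[0][150:255,320:460],(400,300),interpolation=2),cv2.resize(ims[1][200:350,170:370],(400,300),interpolation=2)]))
E
```

```text
clock: 15.6
position: [0.4586, -0.3175, 0.2862]
orientation: [[-0.022, 0.685, -0.728], [-0.016, -0.728, -0.685], [-1.0, -0.003, 0.027]]
force: [0.0, -0.6, -0.5]
width: 1.0
clock: 16.1
position: [0.4435, -0.3208, 0.2865]
orientation: [[-0.021, 0.957, -0.29], [-0.016, -0.291, -0.957], [-1.0, -0.016, 0.021]]
force: [-0.3, -0.6, 0.9]
width: 1.0
clock: 16.6
position: [0.4281, -0.3246, 0.2868]
orientation: [[-0.021, 0.974, 0.225], [-0.016, 0.225, -0.974], [-1.0, -0.024, 0.01]]
force: [0.4, -0.1, 0.3]
width: 1.003
top lifter_bar [(0.57, [0.427, -0.324, 0.173]), (0.5, [0.428, -0.332, 0.168])]
top lifter_seat [(0.55, [0.42, -0.331, 0.037])]
top stand_notch [(0.86, [0.424, -0.321, 0.171])]
side lifter_bar [(0.64, [0.427, -0.325, 0.165])]
side lifter_seat [(0.65, [0.404, -0.336, 0.043])]
side stand_notch [(0.82, [0.428, -0.324, 0.173]), (0.37, [0.429, -0.326, 0.171])]
from [ 0.4284 -0.3243  0.2871] 13.2 tilt [-0.021 -0.016] clock 17.0
to [ 0.4288 -0.3245  0.29  ] 13.3
   xyz [-0.015, 0.001, 0.002] yaw -0.003
```

View pics/c5.png

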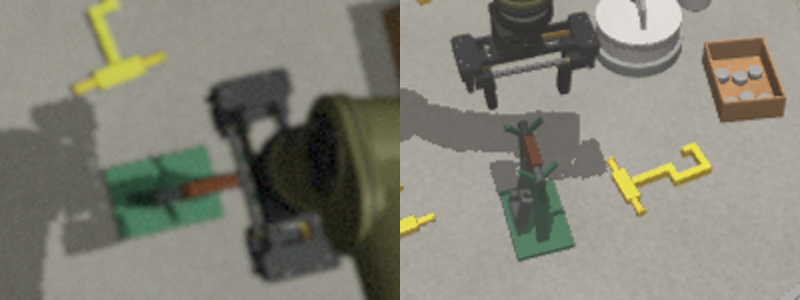

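```bash

python3 - <<'E'
from h import *
plan([(.4278,-.325,.153,13.3,.2)])
E
```

```text
from [ 0.4284 -0.3243  0.2871] 13.2 tilt [-0.021 -0.016] clock 17.0
to [ 0.4278 -0.325   0.153 ] 13.3
   xyz [0.67, 0.013, -0.005] yaw -0.003
```

```bash

python3 -m creep '[{"fingers":0,"xyz":[0,0,0],"yaw":0},{"fingers":0,"xyz":[0,0,0],"yaw":0},{"fingers":0,"xyz":[0.1,0.012,-0.005],"yaw":0},{"fingers":0,"xyz":[0.2,0.012,-0.005],"yaw":0},{"fingers":0,"xyz":[0.3,0.012,-0.005],"yaw":0}]'
python3 -m creep '[{"fingers":0,"xyz":[0.1,0,0],"yaw":0},{"fingers":0.1,"xyz":[0.2,0,0],"yaw":0},{"fingers":0.2,"xyz":[0.27,0,0],"yaw":0},{"fingers":0.2,"xyz":[0.33,0,0],"yaw":0},{"fingers":0.2,"xyz":[0.37,0,0],"yaw":0}]'
python3 -m creep '[{"fingers":0.3,"xyz":[0,0,0],"yaw":0},{"fingers":0.4,"xyz":[0,0,0],"yaw":0},{"fingers":0.5,"xyz":[0,0,0],"yaw":0},{"fingers":0.5,"xyz":[0,0,0],"yaw":0},{"fingers":0.5,"xyz":[0,0,0],"yaw":0}]'
python3 -m creep '[{"fingers":0.6,"xyz":[0,0,0],"yaw":0},{"fingers":0.7,"xyz":[0,0,0],"yaw":0},{"fingers":1,"xyz":[0,0,0],"yaw":0},{"fingers":1,"xyz":[0,0,0],"yaw":0},{"fingers":1,"xyz":[0,0,0],"yaw":0}]' 20
python3 -m creep '[{"fingers":1,"xyz":[0,0,0],"yaw":0},{"fingers":1,"xyz":[0,0,0],"yaw":0},{"fingers":1,"xyz":[0,0,0],"yaw":0},{"fingers":1,"xyz":[0,0,0],"yaw":0},{"fingers":1,"xyz":[0,0,0],"yaw":0}]' 55
python3 - <<'E'
from h import *
plan([(.4278,-.325,.153,13.3,.2)])
for c in ("top","side"):
    snapshot(c)
    for q in ("lifter_bar","lifter_seat"): print(c,q,[(round(r["conf"],2),np.round(r["position"],3).tolist()) for r in spot_point(c,q)  if np.hypot(r["position"][0]-.43,r["position"][1]+.325)<.06][:5])
E
```

```text
clock: 17.5
position: [0.4291, -0.324, 0.2264]
orientation: [[-0.021, 0.973, 0.229], [-0.016, 0.229, -0.973], [-1.0, -0.024, 0.011]]
force: [-0.9, 0.8, -0.4]
width: 0.997
clock: 18.0
position: [0.4275, -0.3251, 0.1523]
orientation: [[-0.021, 0.973, 0.23], [-0.016, 0.229, -0.973], [-1.0, -0.024, 0.011]]
force: [-0.6, 0.3, 0.1]
width: 0.8
clock: 18.5
position: [0.4277, -0.3252, 0.1534]
orientation: [[-0.021, 0.973, 0.23], [-0.017, 0.229, -0.973], [-1.0, -0.024, 0.011]]
force: [-0.0, 0.1, 0.2]
width: 0.502
clock: 19.0
position: [0.4272, -0.3251, 0.1529]
orientation: [[-0.022, 0.973, 0.229], [-0.016, 0.229, -0.973], [-1.0, -0.025, 0.011]]
force: [0.5, 0.1, -0.7]
width: 0.18
clock: 19.5
position: [0.4273, -0.3251, 0.1529]
orientation: [[-0.022, 0.973, 0.23], [-0.016, 0.229, -0.973], [-1.0, -0.025, 0.011]]
force: [-1.0, -0.5, 0.8]
width: 0.177
from [ 0.4273 -0.3251  0.1529] 13.3 tilt [-0.022 -0.016] clock 19.5
to [ 0.4278 -0.325   0.153 ] 13.3
   xyz [-0.0, 0.003, -0.0] yaw -0.001
top lifter_bar [(0.39, [0.433, -0.33, 0.167]), (0.18, [0.428, -0.332, 0.172])]
top lifter_seat [(0.58, [0.425, -0.327, 0.038])]
side lifter_bar [(0.75, [0.427, -0.325, 0.168])]
side lifter_seat [(0.64, [0.427, -0.33, 0.04])]
```

```bash

python3 -m creep '[{"fingers":1,"xyz":[-0.05,0,0],"yaw":0},{"fingers":1,"xyz":[-0.15,0,0],"yaw":0},{"fingers":1,"xyz":[-0.35,0,0],"yaw":0},{"fingers":1,"xyz":[-0.6,0,0],"yaw":0},{"fingers":1,"xyz":[-0.84,0,0],"yaw":0}]' 55
python3 - <<'E'
from h import *
plan([(.50,-.12,.30,-41,.24),(.556,.044,.24,-81,.24)])
E
```

```text
clock: 20.3
position: [0.431, -0.3216, 0.323]
orientation: [[-0.021, 0.973, 0.231], [-0.015, 0.231, -0.973], [-1.0, -0.024, 0.01]]
force: [1.0, -1.3, -3.1]
width: 0.178
from [ 0.431  -0.3216  0.323 ] 13.4 tilt [-0.021 -0.015] clock 20.3
to [ 0.5  -0.12  0.3 ] -41
   xyz [0.046, 0.285, -0.451] yaw 0.906
   xyz [0.046, 0.048, -0.532] yaw 0.906
to [0.556 0.044 0.24 ] -81
   xyz [0.141, -0.162, -0.405] yaw 0.667
   xyz [0.141, -0.291, -0.325] yaw 0.667
```

```bash

python3 -m creep '[{"fingers":1,"xyz":[0.01,0.06,-0.09],"yaw":0.2},{"fingers":1,"xyz":[0.02,0.12,-0.19],"yaw":0.4},{"fingers":1,"xyz":[0.03,0.18,-0.29],"yaw":0.6},{"fingers":1,"xyz":[0.04,0.24,-0.38],"yaw":0.78},{"fingers":1,"xyz":[0.046,0.285,-0.451],"yaw":0.906}]' 55
python3 -m creep '[{"fingers":1,"xyz":[0.01,0.01,-0.1],"yaw":0.2},{"fingers":1,"xyz":[0.02,0.02,-0.21],"yaw":0.4},{"fingers":1,"xyz":[0.03,0.03,-0.32],"yaw":0.6},{"fingers":1,"xyz":[0.04,0.04,-0.43],"yaw":0.78},{"fingers":1,"xyz":[0.046,0.048,-0.532],"yaw":0.906}]' 55
python3 -m creep '[{"fingers":1,"xyz":[0.03,-0.03,-0.08],"yaw":0.15},{"fingers":1,"xyz":[0.06,-0.06,-0.16],"yaw":0.3},{"fingers":1,"xyz":[0.09,-0.1,-0.24],"yaw":0.45},{"fingers":1,"xyz":[0.12,-0.13,-0.33],"yaw":0.57},{"fingers":1,"xyz":[0.141,-0.162,-0.405],"yaw":0.667}]' 55
python3 -m creep '[{"fingers":1,"xyz":[0.03,-0.06,-0.07],"yaw":0.15},{"fingers":1,"xyz":[0.06,-0.13,-0.14],"yaw":0.3},{"fingers":1,"xyz":[0.09,-0.19,-0.21],"yaw":0.45},{"fingers":1,"xyz":[0.12,-0.25,-0.28],"yaw":0.57},{"fingers":1,"xyz":[0.141,-0.291,-0.325],"yaw":0.667}]' 55
python3 -m creep '[{"fingers":1,"xyz":[0,0,0],"yaw":0},{"fingers":1,"xyz":[0,0,0],"yaw":0},{"fingers":1,"xyz":[0,0,0],"yaw":0},{"fingers":1,"xyz":[0,0,0],"yaw":0},{"fingers":1,"xyz":[0,0,0],"yaw":0}]' 55
python3 - <<'E'
from h import *
ims=[]
plan([(.556,.044,.22,-81,.24)])
for c in ("top","side"):
    p,d=snapshot(c);np.savez(f"pics/{c}6.npz",p=p,d=d);ims.append(p)
    for q in ("lifter_bar","lifter_seat","lid_loop"): print(c,q,[(round(r["conf"],2),np.round(r["position"],3).tolist()) for r in spot_point(c,q)  if r["position"][2]>.06][:5])
cv2.imwrite("pics/c6.png",np.hstack([cv2.resize(ims[0][100:220,220:360],(350,300),interpolation=2),cv2.resize(ims[1][150:275,220:380],(450,350),interpolation=2)[:300]]))
E
```

```text
clock: 20.8
position: [0.4661, -0.2195, 0.3098]
orientation: [[-0.02, 0.97, -0.241], [-0.015, -0.241, -0.97], [-1.0, -0.016, 0.02]]
force: [0.1, -0.1, -3.0]
width: 0.175
clock: 21.3
position: [0.5005, -0.119, 0.2981]
orientation: [[-0.021, 0.753, -0.658], [-0.015, -0.658, -0.753], [-1.0, -0.005, 0.025]]
force: [0.8, -0.3, -2.6]
width: 0.176
clock: 21.8
position: [0.5287, -0.0372, 0.2677]
orientation: [[-0.021, 0.483, -0.875], [-0.015, -0.876, -0.483], [-1.0, 0.003, 0.025]]
force: [0.0, -1.2, -3.7]
width: 0.175
clock: 22.3
position: [0.5568, 0.0455, 0.2375]
orientation: [[-0.021, 0.155, -0.988], [-0.014, -0.988, -0.155], [-1.0, 0.011, 0.023]]
force: [0.2, -0.1, -1.8]
width: 0.172
clock: 22.8
position: [0.5566, 0.0422, 0.2378]
orientation: [[-0.021, 0.154, -0.988], [-0.016, -0.988, -0.154], [-1.0, 0.013, 0.023]]
force: [-0.1, 0.4, -3.3]
width: 0.177
from [0.5566 0.0422 0.2378] -81.1 tilt [-0.021 -0.016] clock 22.8
to [0.556 0.044 0.22 ] -81
   xyz [0.089, -0.011, -0.001] yaw -0.005
top lifter_bar []
top lifter_seat [(0.49, [0.552, 0.039, 0.122])]
top lid_loop [(0.75, [0.43, -0.325, 0.169]), (0.74, [0.629, 0.058, 0.136])]
side lifter_bar [(0.82, [0.556, 0.046, 0.253])]
side lifter_seat [(0.77, [0.556, 0.041, 0.121])]
side lid_loop [(0.6, [0.625, 0.052, 0.137])]
```

View pics/c6.png

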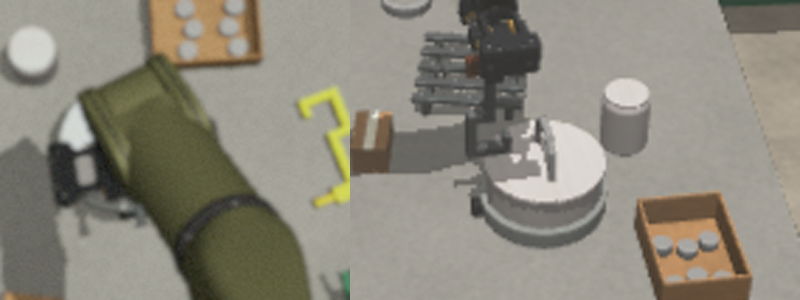

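```bash

python3 - <<'E'
from h import *
plan([(.5562,.0447,.222,-81,.24),(.6287,.0562,.222,-81,.24),(.6287,.0562,.300,-81,.2)])
E
```

```text
from [0.5566 0.0429 0.2375] -81.1 tilt [-0.021 -0.016] clock 23.2
to [0.5562 0.0447 0.222 ] -81
   xyz [0.077, -0.01, -0.001] yaw -0.003
to [0.6287 0.0562 0.222 ] -81
   xyz [-0.009, -0.0, -0.367] yaw -0.0
to [0.6287 0.0562 0.3   ] -81
   xyz [-0.39, 0.005, 0.009] yaw -0.0
```

```bash

python3 -m creep '[{"fingers":1,"xyz":[0.02,-0.01,0],"yaw":0},{"fingers":1,"xyz":[0.04,-0.01,0],"yaw":0},{"fingers":1,"xyz":[0.06,-0.01,0],"yaw":0},{"fingers":1,"xyz":[0.077,-0.01,0],"yaw":0},{"fingers":1,"xyz":[0.077,-0.01,0],"yaw":0}]' 55
python3 -m creep '[{"fingers":1,"xyz":[-0.001,0,-0.04],"yaw":0},{"fingers":1,"xyz":[-0.002,0,-0.08],"yaw":0},{"fingers":1,"xyz":[-0.003,0,-0.12],"yaw":0},{"fingers":1,"xyz":[-0.004,0,-0.16],"yaw":0},{"fingers":1,"xyz":[-0.005,0,-0.2],"yaw":0}]' 55
python3 -m creep '[{"fingers":1,"xyz":[-0.001,0,-0.04],"yaw":0},{"fingers":1,"xyz":[-0.002,0,-0.08],"yaw":0},{"fingers":1,"xyz":[-0.003,0,-0.12],"yaw":0},{"fingers":1,"xyz":[-0.004,0,-0.15],"yaw":0},{"fingers":1,"xyz":[-0.004,0,-0.167],"yaw":0}]' 55
python3 - <<'E'
from h import *
ims=[]
plan([(.6287,.0562,.300,-81,.2)])
for c in ("top","side"):
    p,d=snapshot(c);np.savez(f"pics/{c}7.npz",p=p,d=d);ims.append(p)
    for q in ("lifter_bar","lifter_seat","lid_loop","lid"): print(c,q,[(round(r["conf"],2),np.round(r["position"],3).tolist()) for r in spot_point(c,q)  if r["position"][2]>.06][:5])
cv2.imwrite("pics/c7.png",cv2.resize(ims[1][150:240,230:350],(720,540),interpolation=2))
E
```

```text
clock: 23.7
position: [0.5555, 0.0445, 0.2214]
orientation: [[-0.023, 0.155, -0.988], [-0.016, -0.988, -0.154], [-1.0, 0.013, 0.025]]
force: [-0.1, -0.8, -2.1]
width: 0.179
clock: 24.2
position: [0.5964, 0.051, 0.2222]
orientation: [[-0.021, 0.155, -0.988], [-0.016, -0.988, -0.154], [-1.0, 0.013, 0.023]]
force: [0.0, -0.2, -2.0]
width: 0.171
clock: 24.7
position: [0.6291, 0.0562, 0.2221]
orientation: [[-0.021, 0.155, -0.988], [-0.016, -0.988, -0.154], [-1.0, 0.012, 0.023]]
force: [0.6, 1.1, -2.4]
width: 0.175
from [0.6291 0.0562 0.2221] -81.1 tilt [-0.021 -0.016] clock 24.7
to [0.6287 0.0562 0.3   ] -81
   xyz [-0.389, 0.005, 0.011] yaw -0.003
top lifter_bar [(0.51, [0.626, 0.054, 0.235])]
top lifter_seat [(0.44, [0.627, 0.054, 0.107])]
top lid_loop [(0.63, [0.625, 0.056, 0.135])]
top lid [(0.55, [0.625, 0.055, 0.074])]
side lifter_bar [(0.63, [0.628, 0.058, 0.238]), (0.51, [0.626, 0.054, 0.111])]
side lifter_seat [(0.76, [0.625, 0.052, 0.109])]
side lid_loop [(0.9, [0.625, 0.05, 0.133])]
side lid [(0.87, [0.626, 0.054, 0.074])]
```

View pics/c7.png

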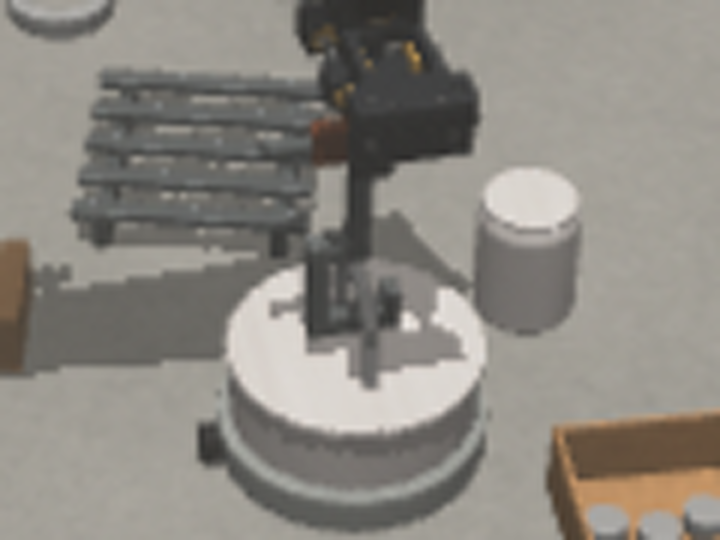

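```bash

python3 -m creep '[{"fingers":1,"xyz":[-0.03,0,0],"yaw":0},{"fingers":1,"xyz":[-0.06,0.001,0.001],"yaw":0},{"fingers":1,"xyz":[-0.09,0.001,0.002],"yaw":0},{"fingers":1,"xyz":[-0.11,0.001,0.003],"yaw":0},{"fingers":1,"xyz":[-0.125,0.001,0.003],"yaw":0}]' 60
python3 -m creep '[{"fingers":1,"xyz":[-0.01,0,0],"yaw":0},{"fingers":1,"xyz":[-0.02,0,0],"yaw":0},{"fingers":1,"xyz":[-0.035,0,0.001],"yaw":0},{"fingers":1,"xyz":[-0.05,0,0.001],"yaw":0},{"fingers":1,"xyz":[-0.07,0,0.002],"yaw":0}]' 60
python3 -m creep '[{"fingers":1,"xyz":[-0.03,0,0.001],"yaw":0},{"fingers":1,"xyz":[-0.07,0.001,0.002],"yaw":0},{"fingers":1,"xyz":[-0.12,0.001,0.003],"yaw":0},{"fingers":1,"xyz":[-0.17,0.002,0.004],"yaw":0},{"fingers":1,"xyz":[-0.2,0.002,0.005],"yaw":0}]' 60
python3 - <<'E'
from h import *
ims=[]
o=observe();print(np.round(o["force"],1),np.round(o["ft_torque"],2))
plan([(.6287,.0562,.300,-81,.2)])
for c in ("top","side"):
    p,d=snapshot(c);np.savez(f"pics/{c}8.npz",p=p,d=d);ims.append(p)
    for q in ("lifter_seat","lid_loop","lid","rest_top"): print(c,q,[(round(r["conf"],2),np.round(r["position"],3).tolist()) for r in spot_point(c,q)][:3])
    P=cloud(c,d)
    for n,lo,hi in (("rest",(.43,.2,.02),(.66,.43,.04)),("lid",(.5,-.06,.09),(.74,.17,.135))):
        Q=P[box(P,lo,hi)]
        if len(Q)>9: A=np.c_[Q[:,:2],np.ones(len(Q))];print(n,len(Q),rect(Q[:,:2]),"plane",np.round(np.linalg.lstsq(A,Q[:,2],rcond=None)[0],3))
cv2.imwrite("pics/c8.png",cv2.resize(ims[1][150:240,230:350],(720,540),interpolation=2))
E
```

```text
clock: 25.7
position: [0.6282, 0.056, 0.2474]
orientation: [[-0.022, 0.155, -0.988], [-0.016, -0.988, -0.154], [-1.0, 0.013, 0.024]]
force: [0.3, -0.2, -5.8]
width: 0.175
clock: 26.2
position: [0.6282, 0.0563, 0.2613]
orientation: [[-0.022, 0.155, -0.988], [-0.016, -0.988, -0.154], [-1.0, 0.013, 0.024]]
force: [0.4, 0.3, -6.2]
width: 0.177
clock: 26.7
position: [0.6288, 0.0566, 0.3028]
orientation: [[-0.019, 0.155, -0.988], [-0.016, -0.988, -0.154], [-1.0, 0.013, 0.021]]
force: [0.6, 0.1, -5.9]
width: 0.177
[ 0.6  0.1 -5.9] [ 0.05 -0.08 -0.01]
from [0.6288 0.0566 0.3028] -81.1 tilt [-0.019 -0.016] clock 26.7
to [0.6287 0.0562 0.3   ] -81
   xyz [0.014, 0.002, 0.001] yaw -0.004
top lifter_seat [(0.87, [0.164, -0.212, 0.008]), (0.66, [0.696, -0.226, 0.007]), (0.66, [0.204, 0.226, 0.009])]
top lid_loop [(0.7, [0.627, 0.056, 0.192])]
top lid []
top rest_top [(0.73, [0.546, 0.318, 0.029])]
rest 1259 [547.7, 316.5, 161.3, 160.2, 80.1] plane [-0.002 -0.002  0.031]
lid 72 [633.4, 111.5, 229.2, 73.7, 37.9] plane [-0.217  0.026  0.26 ]
side lifter_seat [(0.85, [0.625, 0.052, 0.187]), (0.79, [0.694, -0.226, 0.011]), (0.7, [0.165, -0.214, 0.011])]
side lid_loop [(0.96, [0.626, 0.052, 0.195]), (0.43, [0.625, 0.054, 0.132])]
side lid [(0.78, [0.626, 0.051, 0.129])]
side rest_top [(0.75, [0.546, 0.316, 0.03])]
rest 657 [548.8, 311.6, 168.9, 158.7, 79.4] plane [ 0.    -0.007  0.029]
lid 323 [635.2, 82.7, 224.7, 154.8, 73.9] plane [-0.04  -0.057  0.159]
```

View pics/c8.png

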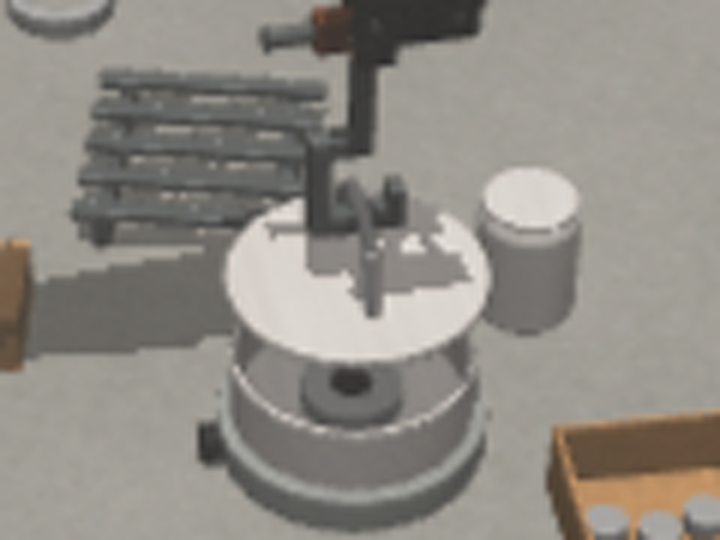

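```bash

python3 - <<'E'
from h import *
plan([(.5493,.3186,.300,-81,.3)])
print(observe()["qpos"])
E
```

```text
from [0.6281 0.0564 0.3008] -81.1 tilt [-0.022 -0.016] clock 27.2
to [0.5493 0.3186 0.3   ] -81
   xyz [-0.008, -1.356, 0.186] yaw -0.003
[ 0.04089835  0.66328357 -0.39509752  1.4361801   0.27680917  1.12227282
 -1.82100783]
```

```bash

python3 -m creep '[{"fingers":1,"xyz":[0,-0.02,0.003],"yaw":0},{"fingers":1,"xyz":[0,-0.07,0.01],"yaw":0},{"fingers":1,"xyz":[0,-0.14,0.019],"yaw":0},{"fingers":1,"xyz":[0,-0.23,0.032],"yaw":0},{"fingers":1,"xyz":[-0.002,-0.33,0.045],"yaw":0}]' 60
python3 -m creep '[{"fingers":1,"xyz":[0,-0.1,0.014],"yaw":0},{"fingers":1,"xyz":[0,-0.2,0.027],"yaw":0},{"fingers":1,"xyz":[-0.001,-0.3,0.041],"yaw":0},{"fingers":1,"xyz":[-0.002,-0.4,0.055],"yaw":0},{"fingers":1,"xyz":[-0.003,-0.5,0.069],"yaw":0}]' 60
python3 -m creep '[{"fingers":1,"xyz":[0,-0.1,0.014],"yaw":0},{"fingers":1,"xyz":[0,-0.2,0.027],"yaw":0},{"fingers":1,"xyz":[-0.001,-0.29,0.04],"yaw":0},{"fingers":1,"xyz":[-0.002,-0.37,0.051],"yaw":0},{"fingers":1,"xyz":[-0.002,-0.44,0.06],"yaw":0}]' 60
python3 -m creep '[{"fingers":1,"xyz":[0,-0.045,0.006],"yaw":0},{"fingers":1,"xyz":[0,-0.07,0.01],"yaw":0},{"fingers":1,"xyz":[0,-0.086,0.012],"yaw":0},{"fingers":1,"xyz":[0,-0.086,0.012],"yaw":0},{"fingers":1,"xyz":[0,-0.086,0.012],"yaw":0}]' 60
python3 -m creep '[{"fingers":1,"xyz":[0,0,0],"yaw":0},{"fingers":1,"xyz":[0,0,0],"yaw":0},{"fingers":1,"xyz":[0,0,0],"yaw":0},{"fingers":1,"xyz":[0,0,0],"yaw":0},{"fingers":1,"xyz":[0,0,0],"yaw":0}]' 60
python3 - <<'E'
from h import *
ims=[]
o=observe();print(np.round(o["force"],1),np.round(o["ft_torque"],2),np.round(o["qpos"],2))
plan([(.5493,.3186,.300,-81,.2)])
for c in ("top","side"):
    p,d=snapshot(c);np.savez(f"pics/{c}9.npz",p=p,d=d);ims.append(p)
    for q in ("lifter_seat","lid_loop","lid","rest_top"): print(c,q,[(round(r["conf"],2),np.round(r["position"],3).tolist()) for r in spot_point(c,q) if r["position"][1]>.28])
    P=cloud(c,d)
    for n,lo,hi in (("rest",(.43,.2,.018),(.66,.43,.04)),("lid",(.43,.2,.10),(.67,.43,.15))):
        Q=P[box(P,lo,hi)]
        if len(Q)>9: A=np.c_[Q[:,:2],np.ones(len(Q))];print(n,len(Q),rect(Q[:,:2]),"plane",np.round(np.linalg.lstsq(A,Q[:,2],rcond=None)[0],3))
cv2.imwrite("pics/c9.png",np.hstack([cv2.resize(ims[0][130:230,130:250],(360,300),interpolation=2),cv2.resize(ims[1][120:220,210:330],(360,300),interpolation=2)]))
E
```

```text
clock: 27.7
position: [0.6083, 0.1224, 0.301]
orientation: [[-0.021, 0.156, -0.988], [-0.015, -0.988, -0.155], [-1.0, 0.012, 0.024]]
force: [0.8, 0.5, -5.5]
width: 0.175
clock: 28.2
position: [0.5787, 0.2198, 0.3008]
orientation: [[-0.021, 0.157, -0.987], [-0.015, -0.988, -0.157], [-1.0, 0.012, 0.024]]
force: [-0.3, 0.9, -5.7]
width: 0.176
clock: 28.7
position: [0.5537, 0.3038, 0.3003]
orientation: [[-0.021, 0.156, -0.988], [-0.016, -0.988, -0.156], [-1.0, 0.012, 0.024]]
force: [-0.4, 0.0, -5.5]
width: 0.178
clock: 29.2
position: [0.5501, 0.3177, 0.3]
orientation: [[-0.021, 0.154, -0.988], [-0.017, -0.988, -0.153], [-1.0, 0.013, 0.023]]
force: [0.2, -0.6, -5.2]
width: 0.175
clock: 29.7
position: [0.5496, 0.3186, 0.3001]
orientation: [[-0.021, 0.155, -0.988], [-0.016, -0.988, -0.154], [-1.0, 0.013, 0.023]]
force: [-0.3, -0.2, -5.4]
width: 0.172
[-0.3 -0.2 -5.4] [ 0.07 -0.04  0.  ] [-0.39  0.67 -0.39  1.42  0.26  1.13 -2.24]
from [0.5496 0.3186 0.3001] -81.1 tilt [-0.021 -0.016] clock 29.7
to [0.5493 0.3186 0.3   ] -81
   xyz [0.0, -0.0, 0.001] yaw -0.003
top lifter_seat []
top lid_loop []
top lid []
top rest_top []
rest 116 [538.5, 307.8, 68.9, 221.9, 41.6] plane [-0.044 -0.028  0.062]
lid 53 [595.2, 272.4, 91.2, 21.5, 48.2] plane [-0.021  0.013  0.146]
side lifter_seat [(0.76, [0.546, 0.315, 0.186])]
side lid_loop [(0.72, [0.546, 0.314, 0.194]), (0.5, [0.55, 0.312, 0.131]), (0.23, [0.548, 0.321, 0.314])]
side lid [(0.64, [0.545, 0.312, 0.129]), (0.3, [0.548, 0.313, 0.189])]
side rest_top [(0.82, [0.548, 0.315, 0.028]), (0.5, [0.549, 0.316, 0.189])]
rest 667 [549.0, 309.6, 170.5, 160.8, 80.4] plane [ 0.006 -0.009  0.026]
lid 668 [548.2, 306.3, 157.0, 155.9, 2.3] plane [ 0.007 -0.015  0.136]
```

View pics/c9.png

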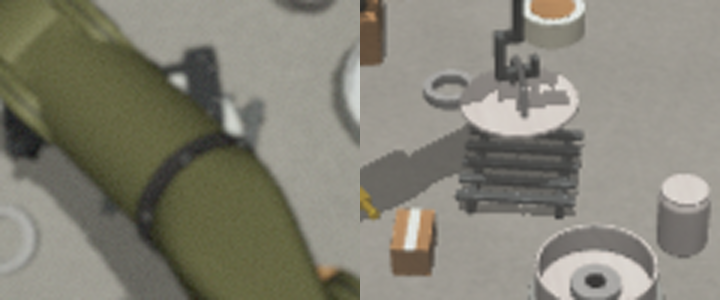

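```bash

python3 -m creep '[{"fingers":1,"xyz":[0.03,-0.007,-0.005],"yaw":0},{"fingers":1,"xyz":[0.09,-0.008,-0.007],"yaw":0},{"fingers":1,"xyz":[0.16,-0.01,-0.01],"yaw":0},{"fingers":1,"xyz":[0.23,-0.01,-0.011],"yaw":0},{"fingers":1,"xyz":[0.3,-0.011,-0.012],"yaw":0}]' 60
python3 -m creep '[{"fingers":1,"xyz":[0.05,0,-0.001],"yaw":0},{"fingers":1,"xyz":[0.09,-0.001,-0.002],"yaw":0},{"fingers":1,"xyz":[0.11,-0.001,-0.003],"yaw":0},{"fingers":1,"xyz":[0.125,-0.001,-0.003],"yaw":0},{"fingers":1,"xyz":[0.14,-0.001,-0.003],"yaw":0}]' 60
python3 -m creep '[{"fingers":1,"xyz":[0.01,0,0],"yaw":0},{"fingers":1,"xyz":[0.02,0,0],"yaw":0},{"fingers":1,"xyz":[0.03,0,-0.001],"yaw":0},{"fingers":1,"xyz":[0.04,0,-0.001],"yaw":0},{"fingers":1,"xyz":[0.05,0,-0.001],"yaw":0}]' 60
python3 -m creep '[{"fingers":1,"xyz":[0.01,0,0],"yaw":0},{"fingers":1,"xyz":[0.02,0,0],"yaw":0},{"fingers":1,"xyz":[0.03,0,-0.001],"yaw":0},{"fingers":1,"xyz":[0.04,0,-0.001],"yaw":0},{"fingers":1,"xyz":[0.045,0,-0.001],"yaw":0}]' 60
python3 - <<'E'
from h import *
plan([(.5493,.3186,.193,-81,.2)])
for c in ("side",):
    p,d=snapshot(c)
    for q in ("lifter_seat","lid_loop","lid","rest_top"): print(c,q,[(round(r["conf"],2),np.round(r["position"],3).tolist()) for r in spot_point(c,q) if r["position"][1]>.28])
    P=cloud(c,d)
    Q=P[box(P,(.43,.2,.038),(.67,.43,.052))];A=np.c_[Q[:,:2],np.ones(len(Q))];print(len(Q),rect(Q[:,:2]),"plane",np.round(np.linalg.lstsq(A,Q[:,2],rcond=None)[0],3))
cv2.imwrite("pics/c10.png",cv2.resize(p[130:220,210:330],(640,480),interpolation=2))
E
```

```text
clock: 30.7
position: [0.55, 0.3199, 0.2383]
orientation: [[-0.022, 0.155, -0.988], [-0.017, -0.988, -0.154], [-1.0, 0.013, 0.025]]
force: [-0.6, -0.8, -6.6]
width: 0.17
clock: 31.2
position: [0.5506, 0.3203, 0.2123]
orientation: [[-0.02, 0.155, -0.988], [-0.015, -0.988, -0.154], [-1.0, 0.012, 0.022]]
force: [0.1, 0.0, -5.2]
width: 0.177
clock: 31.7
position: [0.5507, 0.3202, 0.2024]
orientation: [[-0.02, 0.155, -0.988], [-0.015, -0.988, -0.154], [-1.0, 0.012, 0.022]]
force: [-0.3, -1.1, -3.3]
width: 0.17
clock: 32.2
position: [0.5503, 0.3196, 0.1927]
orientation: [[-0.021, 0.155, -0.988], [-0.016, -0.988, -0.154], [-1.0, 0.013, 0.024]]
force: [-0.1, -0.1, -3.2]
width: 0.176
from [0.5503 0.3196 0.1927] -81.1 tilt [-0.021 -0.016] clock 32.2
to [0.5493 0.3186 0.193 ] -81
   xyz [-0.001, 0.004, 0.006] yaw -0.003
side lifter_seat [(0.46, [0.549, 0.314, 0.082])]
side lid_loop [(0.63, [0.547, 0.317, 0.098])]
side lid [(0.75, [0.549, 0.318, 0.037])]
side rest_top [(0.75, [0.549, 0.314, 0.03])]
548 [547.7, 308.6, 155.0, 155.6, 77.7] plane [-0.001 -0.007  0.045]
```

View pics/c10.png

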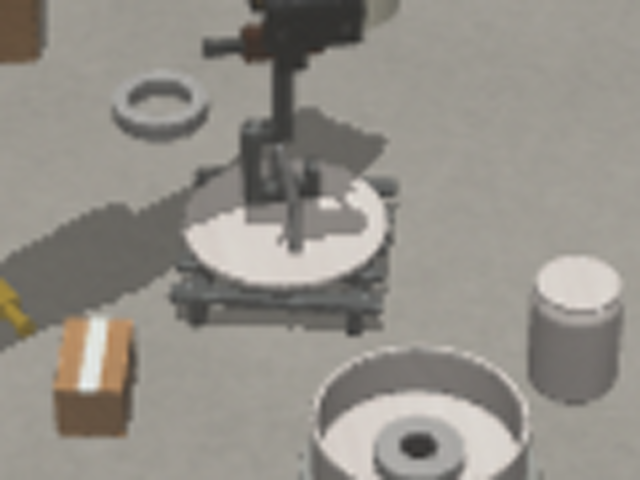

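```bash

python3 -m creep '[{"fingers":1,"xyz":[0.015,0,0],"yaw":0},{"fingers":1,"xyz":[0.03,0,0],"yaw":0},{"fingers":1,"xyz":[0.045,0,-0.001],"yaw":0},{"fingers":1,"xyz":[0.052,0,-0.001],"yaw":0},{"fingers":1,"xyz":[0.052,0,-0.001],"yaw":0}]' 60
python3 -m creep '[{"fingers":1,"xyz":[0,0,0.02],"yaw":0},{"fingers":1,"xyz":[0.001,0,0.06],"yaw":0},{"fingers":1,"xyz":[0.002,0,0.1],"yaw":0},{"fingers":1,"xyz":[0.003,0,0.14],"yaw":0},{"fingers":1,"xyz":[0.004,0,0.18],"yaw":0}]' 60
python3 -m creep '[{"fingers":1,"xyz":[0.001,0,0.05],"yaw":0},{"fingers":1,"xyz":[0.002,0,0.1],"yaw":0},{"fingers":1,"xyz":[0.003,0,0.15],"yaw":0},{"fingers":1,"xyz":[0.004,0,0.2],"yaw":0},{"fingers":1,"xyz":[0.005,0,0.22],"yaw":0}]' 60
python3 - <<'E'
from h import *
plan([(.4703,.307,.33,-81,.2),(.45,.05,.33,-40,.24),(.4273,-.3251,.33,13.3,.24)])
for c in ("side",):
    p,d=snapshot(c)
    for q in ("lifter_seat","lid_loop","lid"): print(c,q,[(round(r["conf"],2),np.round(r["position"],3).tolist()) for r in spot_point(c,q) if r["position"][1]>.25])
cv2.imwrite("pics/c11.png",cv2.resize(p[130:220,180:300],(480,360),interpolation=2))
E
```

```text
clock: 32.95
position: [0.5501, 0.3195, 0.1822]
orientation: [[-0.022, 0.155, -0.988], [-0.017, -0.988, -0.154], [-1.0, 0.013, 0.024]]
force: [-0.1, 0.1, -1.8]
width: 0.173
clock: 33.45
position: [0.5138, 0.314, 0.1828]
orientation: [[-0.021, 0.155, -0.988], [-0.016, -0.988, -0.155], [-1.0, 0.013, 0.023]]
force: [0.0, -0.3, -2.9]
width: 0.177
clock: 33.95
position: [0.4698, 0.3071, 0.1827]
orientation: [[-0.022, 0.156, -0.988], [-0.017, -0.988, -0.156], [-1.0, 0.013, 0.024]]
force: [-0.5, 0.2, -2.7]
width: 0.176
from [0.4698 0.3071 0.1827] -81.0 tilt [-0.022 -0.017] clock 33.95
to [0.4703 0.307  0.33  ] -81
   xyz [-0.736, 0.011, 0.015] yaw -0.001
to [0.45 0.05 0.33] -40
   xyz [0.012, 0.627, 0.15] yaw -0.683
   xyz [0.012, 0.534, 0.36] yaw -0.683
to [ 0.4273 -0.3251  0.33  ] 13.3
   xyz [0.017, 0.559, 0.755] yaw -0.889
   xyz [0.017, 0.161, 0.925] yaw -0.889
side lifter_seat [(0.54, [0.469, 0.305, 0.07])]
side lid_loop [(0.6, [0.546, 0.315, 0.097])]
side lid [(0.75, [0.547, 0.319, 0.034]), (0.2, [0.544, 0.317, 0.026])]
```

```bash

python3 -m creep '[{"fingers":1,"xyz":[-0.1,0.001,0.002],"yaw":0},{"fingers":1,"xyz":[-0.3,0.003,0.006],"yaw":0},{"fingers":1,"xyz":[-0.5,0.006,0.01],"yaw":0},{"fingers":1,"xyz":[-0.68,0.009,0.014],"yaw":0},{"fingers":1,"xyz":[-0.736,0.011,0.015],"yaw":0}]' 60
python3 - <<'E'
from h import *
plan([(.50,.04,.33,-40,.24),(.4273,-.3251,.33,13.3,.24)])
E
```

```text
clock: 34.65
position: [0.4736, 0.3085, 0.3338]
orientation: [[-0.015, 0.154, -0.988], [-0.011, -0.988, -0.154], [-1.0, 0.009, 0.017]]
force: [1.5, -0.0, -2.9]
width: 0.171
from [0.4736 0.3085 0.3338] -81.1 tilt [-0.015 -0.011] clock 34.65
to [0.5  0.04 0.33] -40
   xyz [0.016, 0.673, 0.038] yaw -0.686
   xyz [0.016, 0.617, 0.272] yaw -0.686
to [ 0.4273 -0.3251  0.33  ] 13.3
   xyz [0.013, 0.448, 0.816] yaw -0.888
   xyz [0.013, 0.034, 0.93] yaw -0.888
```

```bash

python3 -m creep '[{"fingers":1,"xyz":[0.003,0.1,0.006],"yaw":-0.12},{"fingers":1,"xyz":[0.006,0.25,0.014],"yaw":-0.26},{"fingers":1,"xyz":[0.01,0.4,0.022],"yaw":-0.4},{"fingers":1,"xyz":[0.013,0.54,0.03],"yaw":-0.54},{"fingers":1,"xyz":[0.016,0.673,0.038],"yaw":-0.686}]' 60
python3 -m creep '[{"fingers":1,"xyz":[0.003,0.13,0.05],"yaw":-0.14},{"fingers":1,"xyz":[0.006,0.26,0.11],"yaw":-0.28},{"fingers":1,"xyz":[0.01,0.38,0.17],"yaw":-0.42},{"fingers":1,"xyz":[0.013,0.5,0.22],"yaw":-0.55},{"fingers":1,"xyz":[0.016,0.617,0.272],"yaw":-0.686}]' 60
python3 -m creep '[{"fingers":1,"xyz":[0.003,0.09,0.16],"yaw":-0.18},{"fingers":1,"xyz":[0.006,0.18,0.33],"yaw":-0.36},{"fingers":1,"xyz":[0.009,0.27,0.49],"yaw":-0.54},{"fingers":1,"xyz":[0.011,0.36,0.65],"yaw":-0.72},{"fingers":1,"xyz":[0.013,0.448,0.816],"yaw":-0.888}]' 60
python3 -m creep '[{"fingers":1,"xyz":[0.003,0.007,0.2],"yaw":-0.2},{"fingers":1,"xyz":[0.006,0.014,0.42],"yaw":-0.4},{"fingers":1,"xyz":[0.009,0.021,0.64],"yaw":-0.6},{"fingers":1,"xyz":[0.011,0.028,0.82],"yaw":-0.78},{"fingers":1,"xyz":[0.013,0.034,0.93],"yaw":-0.888}]' 60
python3 -m creep '[{"fingers":1,"xyz":[0,0,0],"yaw":0},{"fingers":1,"xyz":[0,0,0],"yaw":0},{"fingers":1,"xyz":[0,0,0],"yaw":0},{"fingers":1,"xyz":[0,0,0],"yaw":0},{"fingers":1,"xyz":[0,0,0],"yaw":0}]' 60
python3 - <<'E'
from h import *
plan([(.4273,-.3251,.154,13.3,.2)])
for c in ("top","side"):
    p,d=snapshot(c)
    for q in ("lifter_bar","lifter_seat","stand_notch"): print(c,q,[(round(r["conf"],2),np.round(r["position"],3).tolist()) for r in spot_point(c,q) if np.hypot(r["position"][0]-.43,r["position"][1]+.325)<.06])
E
```

```text
clock: 35.15
position: [0.4848, 0.1708, 0.3272]
orientation: [[-0.023, 0.494, -0.869], [-0.017, -0.869, -0.494], [-1.0, 0.004, 0.029]]
force: [0.2, 0.6, -2.4]
width: 0.179
clock: 35.65
position: [0.498, 0.0369, 0.326]
orientation: [[-0.023, 0.768, -0.64], [-0.016, -0.64, -0.768], [-1.0, -0.007, 0.027]]
force: [-0.0, -0.8, -2.3]
width: 0.176
clock: 36.15
position: [0.4614, -0.1458, 0.3273]
orientation: [[-0.023, 0.974, -0.227], [-0.015, -0.227, -0.974], [-1.0, -0.018, 0.02]]
force: [0.5, 0.5, -3.2]
width: 0.176
clock: 36.65
position: [0.4237, -0.3307, 0.3276]
orientation: [[-0.024, 0.973, 0.228], [-0.016, 0.228, -0.974], [-1.0, -0.027, 0.01]]
force: [-0.1, 1.6, -2.6]
width: 0.175
clock: 37.15
position: [0.4264, -0.3256, 0.3296]
orientation: [[-0.021, 0.972, 0.233], [-0.016, 0.232, -0.973], [-1.0, -0.024, 0.011]]
force: [-0.1, -0.1, -2.6]
width: 0.174
from [ 0.4264 -0.3256  0.3296] 13.4 tilt [-0.021 -0.016] clock 37.15
to [ 0.4273 -0.3251  0.154 ] 13.3
   xyz [0.878, 0.026, -0.011] yaw 0.004
top lifter_bar [(0.66, [0.429, -0.334, 0.345])]
top lifter_seat [(0.46, [0.426, -0.33, 0.216])]
top stand_notch [(0.69, [0.427, -0.324, 0.173])]
side lifter_bar [(0.71, [0.428, -0.325, 0.344])]
side lifter_seat [(0.65, [0.428, -0.333, 0.217])]
side stand_notch [(0.66, [0.427, -0.322, 0.173])]
```

```bash

python3 -m creep '[{"fingers":1,"xyz":[0.08,0.015,-0.004],"yaw":0},{"fingers":1,"xyz":[0.22,0.018,-0.006],"yaw":0},{"fingers":1,"xyz":[0.36,0.02,-0.007],"yaw":0},{"fingers":1,"xyz":[0.5,0.022,-0.009],"yaw":0},{"fingers":1,"xyz":[0.6,0.023,-0.009],"yaw":0}]' 60
python3 -m creep '[{"fingers":1,"xyz":[0.08,0.001,0],"yaw":0},{"fingers":1,"xyz":[0.15,0.001,-0.001],"yaw":0},{"fingers":1,"xyz":[0.21,0.002,-0.001],"yaw":0},{"fingers":1,"xyz":[0.25,0.002,-0.002],"yaw":0},{"fingers":1,"xyz":[0.27,0.003,-0.002],"yaw":0}]' 60
python3 -m creep '[{"fingers":1,"xyz":[0.005,0,0],"yaw":0},{"fingers":1,"xyz":[0.005,0,0],"yaw":0},{"fingers":1,"xyz":[0.005,0,0],"yaw":0},{"fingers":1,"xyz":[0.005,0,0],"yaw":0},{"fingers":1,"xyz":[0.005,0,0],"yaw":0}]' 60
python3 - <<'E'
from h import *
plan([(.4273,-.3251,.154,13.3,.2)])
for c in ("top","side"):
    p,d=snapshot(c)
    for q in ("lifter_bar","lifter_seat"): print(c,q,[(round(r["conf"],2),np.round(r["position"],3).tolist()) for r in spot_point(c,q) if np.hypot(r["position"][0]-.43,r["position"][1]+.325)<.06])
cv2.imwrite("pics/c12.png",cv2.resize(p[220:330,180:320],(700,550),interpolation=2))
E
```

```text
clock: 38.05
position: [0.4268, -0.3257, 0.2077]
orientation: [[-0.023, 0.973, 0.231], [-0.015, 0.23, -0.973], [-1.0, -0.026, 0.01]]
force: [-0.5, 0.4, -1.7]
width: 0.176
clock: 38.55
position: [0.4268, -0.3261, 0.1549]
orientation: [[-0.022, 0.973, 0.231], [-0.016, 0.23, -0.973], [-1.0, -0.025, 0.011]]
force: [0.8, -0.7, -2.1]
width: 0.173
clock: 39.05
position: [0.4269, -0.3263, 0.1547]
orientation: [[-0.021, 0.973, 0.231], [-0.016, 0.23, -0.973], [-1.0, -0.024, 0.011]]
force: [0.2, 0.6, -3.2]
width: 0.175
from [ 0.4269 -0.3263  0.1547] 13.3 tilt [-0.021 -0.016] clock 39.05
to [ 0.4273 -0.3251  0.154 ] 13.3
   xyz [0.003, 0.003, -0.005] yaw 0.001
top lifter_bar [(0.6, [0.427, -0.328, 0.171])]
top lifter_seat [(0.46, [0.428, -0.33, 0.039])]
side lifter_bar []
side lifter_seat []
```

```bash

python3 -m creep '[{"fingers":1,"xyz":[0.006,0.002,-0.004],"yaw":0},{"fingers":1,"xyz":[0.006,0.002,-0.004],"yaw":0},{"fingers":0.75,"xyz":[0.006,0.002,-0.004],"yaw":0},{"fingers":0.65,"xyz":[0.006,0.002,-0.004],"yaw":0},{"fingers":0.5,"xyz":[0.006,0.002,-0.004],"yaw":0}]'
python3 -m creep '[{"fingers":0.4,"xyz":[0,0,0],"yaw":0},{"fingers":0.3,"xyz":[0,0,0],"yaw":0},{"fingers":0.2,"xyz":[0,0,0],"yaw":0},{"fingers":0.2,"xyz":[0,0,0],"yaw":0},{"fingers":0.2,"xyz":[0,0,0],"yaw":0}]'
python3 -m creep '[{"fingers":0.2,"xyz":[-0.1,-0.002,0],"yaw":0},{"fingers":0.2,"xyz":[-0.25,-0.005,0.002],"yaw":0},{"fingers":0.2,"xyz":[-0.45,-0.01,0.005],"yaw":0},{"fingers":0.2,"xyz":[-0.65,-0.015,0.007],"yaw":0},{"fingers":0.2,"xyz":[-0.8,-0.019,0.009],"yaw":0}]'
python3 -m creep '[{"fingers":0,"xyz":[0,0.2,0],"yaw":0},{"fingers":0,"xyz":[0,0.4,0],"yaw":0},{"fingers":0,"xyz":[0,0.55,0],"yaw":0},{"fingers":0,"xyz":[0,0.6,0],"yaw":0},{"fingers":0,"xyz":[0,0.6,0],"yaw":0}]'
python3 -m creep '[{"fingers":0,"xyz":[0,0,0],"yaw":0},{"fingers":0,"xyz":[0,0,0],"yaw":0},{"fingers":0,"xyz":[0,0,0],"yaw":0},{"fingers":0,"xyz":[0,0,0],"yaw":0},{"fingers":0,"xyz":[0,0,0],"yaw":0}]'
cat > chk.py <<'E'
from h import *
print(observe()["position"],observe()["clock"])
for c in ("top","side"):
    p,d=snapshot(c)
    for q in ("lifter_bar","lifter_seat","stand_notch","lid","rest_top","carton_mid","tin_mid","race_mid","tray_mid"): print(c,q,[(round(r["conf"],2),np.round(r["position"],3).tolist()) for r in spot_point(c,q) if "lifter" not in q or np.hypot(r["position"][0]-.43,r["position"][1]+.325)<.06][:2])
    P=cloud(c,d)
    for n,lo,hi in (("lid",(.43,.2,.038),(.67,.43,.052)),("bar",(.36,-.42,.155),(.5,-.24,.2))):
        Q=P[box(P,lo,hi)];print(n,len(Q),rect(Q[:,:2]),fit(Q[:,:2]),np.round(np.percentile(Q[:,2],[5,50,95]),3))
E
python3 chk.py
```

```text
clock: 39.85
position: [0.4272, -0.3253, 0.1534]
orientation: [[-0.021, 0.973, 0.231], [-0.016, 0.231, -0.973], [-1.0, -0.024, 0.011]]
force: [-0.3, 0.3, 1.3]
width: 0.406
clock: 40.35
position: [0.427, -0.3253, 0.1532]
orientation: [[-0.021, 0.973, 0.231], [-0.016, 0.23, -0.973], [-1.0, -0.024, 0.011]]
force: [-0.2, -0.4, 0.0]
width: 0.795
clock: 40.85
position: [0.4276, -0.3252, 0.3157]
orientation: [[-0.019, 0.973, 0.231], [-0.017, 0.231, -0.973], [-1.0, -0.023, 0.012]]
force: [1.0, 0.5, -0.1]
width: 0.801
clock: 41.35
position: [0.5445, -0.2967, 0.3099]
orientation: [[-0.021, 0.972, 0.233], [-0.015, 0.232, -0.973], [-1.0, -0.024, 0.01]]
force: [0.6, -0.5, -0.8]
width: 1.004
clock: 41.85
position: [0.5434, -0.2981, 0.3105]
orientation: [[-0.021, 0.973, 0.23], [-0.016, 0.23, -0.973], [-1.0, -0.024, 0.011]]
force: [0.4, 0.0, 0.0]
width: 1.0
[ 0.54344972 -0.29806589  0.31048569] 41.85
top lifter_bar [(0.6, [0.427, -0.331, 0.166])]
top lifter_seat [(0.62, [0.427, -0.326, 0.038])]
top stand_notch [(0.7, [0.426, -0.322, 0.174])]
top lid [(0.93, [0.549, 0.316, 0.04])]
top rest_top [(0.48
[... 373 characters left out ...]
 0.179 0.185]
side lifter_bar [(0.71, [0.429, -0.326, 0.165]), (0.71, [0.428, -0.326, 0.172])]
side lifter_seat [(0.53, [0.426, -0.33, 0.038])]
side stand_notch [(0.73, [0.428, -0.325, 0.172])]
side lid [(0.63, [0.395, 0.17, 0.021]), (0.56, [0.55, 0.315, 0.038])]
side rest_top [(0.68, [0.546, 0.318, 0.028]), (0.67, [0.747, 0.171, 0.041])]
side carton_mid [(0.78, [0.399, 0.169, 0.021])]
side tin_mid [(0.59, [0.747, 0.17, 0.042])]
side race_mid [(0.55, [0.454, 0.525, 0.009])]
side tray_mid [(0.78, [0.798, -0.063, 0.026])]
lid 304 [507.9, 316.2, 151.7, 74.1, 83.3] ([0.5128, 0.3122], 88.8) [0.039 0.042 0.047]
bar 317 [429.9, -332.1, 57.9, 118.9, 12.9] ([0.43, -0.3349], 102.9) [0.164 0.176 0.184]
```

```bash

python3 -m creep '[{"fingers":0,"xyz":[0,0,0],"yaw":0},{"fingers":0,"xyz":[0,0,0],"yaw":0},{"fingers":0,"xyz":[0,0,0],"yaw":0},{"fingers":0,"xyz":[0,0,0],"yaw":0},{"fingers":0,"xyz":[0,0,0],"yaw":0}]'
python3 -m creep '[{"fingers":0,"xyz":[0,0,0],"yaw":0},{"fingers":0,"xyz":[0,0,0],"yaw":0},{"fingers":0,"xyz":[0,0,0],"yaw":0},{"fingers":0,"xyz":[0,0,0],"yaw":0},{"fingers":0,"xyz":[0,0,0],"yaw":0}]'
python3 -c "
from station import *
print(close_job())"
```

```text
clock: 43.35
position: [0.5438, -0.2977, 0.3103]
orientation: [[-0.021, 0.973, 0.231], [-0.016, 0.23, -0.973], [-1.0, -0.024, 0.011]]
force: [-0.3, 0.2, -0.2]
width: 1.0
clock: 43.85
position: [0.5439, -0.2977, 0.3103]
orientation: [[-0.021, 0.973, 0.231], [-0.016, 0.23, -0.973], [-1.0, -0.024, 0.011]]
force: [0.1, -0.3, -0.8]
width: 0.998
the job is handed in; nothing more can be done
None
```

The job is done and handed in at about 44 s of the 72 s allowed. I moved the carton to the bench, hung the lifter in the stand and regripped it from above. It then carried the lid to the rest and went back in the stand.

**Last checks:**
- **Lid:** its centre is about (0.548, 0.318), within about 1 mm of the rest's centre by the top camera's depth. Its top is level at 0.044 m.
- **Lifter:** the crossbar is in the notches at about z = 0.17 m. The hook seat is straight below at 0.038 m, so it hangs hook down.
- **Carton:** it stands upright at (0.40, 0.17).
- **Bystanders:** the tin, ring and tray read within 4 mm of where they started.
- **Robot:** the arm was clear of everything, with the force reading near zero.

**What did not go as planned:**
- **Carton drop:** the arm could not reach low enough at the carton's place. It was let go about 26 mm above the bench and landed upright.
- **Tool tilt:** that stop left the tool tilted about 1.5° for the rest of the job. I allowed for it in the moves, and it had no visible effect.
- **Picture limit:** the 12-picture limit was reached just before the lifter's final release. The final hang was therefore checked only with the networks and the depth data. The two cameras agreed to about 5 mm.
- **Side camera on the lid:** its depth patch was partly hidden by the arm, so I did not use it for the lid's centre. Its network also reported the carton once as "lid".

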